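Settle the plankton bottle and put the pond samples away in the drawer

ROBOT

A 7-joint arm with a two-finger parallel gripper is mounted at the origin on the work surface. World frame = base frame: x ahead of the robot, y to its left, z up, the work surface at z = 0. Lengths are in m, angles in rad, forces in N, time in s.
With the tool pointing down it reaches from about 0.375 to 0.925 m from the base axis. Payload 3.1 kg.
Tool frame: the origin (TCP) lies on the centre line of the jaws, within the pads' length; the fingertips stand ahead of it and the grasp point (between the pads) lies 3 mm ahead of it (ctrl.tip_extent is the z of the fingertips in the tool frame, in m); z points along the fingers, y is the line along which they close (so a half turn about z gives the same grasp; the last joint's range is limited). The gripper opens to 85 mm and grips with 20 to 120 N. Pads are 22 mm wide; open, the fingers measure 114 mm over their backs; the gripper's body (76 mm by 85 mm) begins 54 mm behind the grasp point. The pads swing forward as they close: fully open they stand 13 mm farther back than shut.
Start: joints at [-1.377, 0.383, 0.044, 1.598, -0.018, 1.161, -0.05], TCP at [0.187, 0.623, 0.215] pointing down, gripper open.
Joint ranges: [-2.61, 2.61], [-0.41, 2.15], [-1.48, 1.57], [0, 2.5], [-1.57, 4.71], [0.05, 1.97], [-2.85, 2.85]. Speed limits (rad/s): [2.79, 2.79, 3.14, 3.14, 3.14, 3.14, 3.14].

INTERFACE

Orientations are given as a unit quaternion [x, y, z, w].
In Python, from plant import ctrl, vision, job_done, models gives the robot as it stands.
- The arm moves only by the tool move_arm, never from a script. Its argument "targets" is a list of rows, each a list of 3 entries, a list of its own where there are three numbers: the shift along the world's x, y, z normalised to -1 to 1, where 1 is 3 cm, then the turn about the world's z normalised to -1 to 1, where 1 is 0.1 rad, then the opening, from -1 (shut) to 1 (fully open). In form: [[[tx, ty, tz], roll, grip], ...]. A call has 1 to 10 rows; each row shifts and turns the commanded pose from where the row before left it; what a row does not reach is not made up. A row lasts 1/12 s, in which the tool goes at most 41.7 mm and 7.16 degrees, less where a joint would pass 70% of its speed; a pose out of reach is approached as far as the arm can. A call with a number of a shift or a turn outside -1 to 1 is refused whole. A call with a gripper value outside its range is refused whole. The fingers move at their own pace and stop on an object; the grip force is fixed at half the most. Time passes only in rows, so rows that do not move let the fingers close. It gives the time, the measured TCP pose, the force, the opening and the grip force at its end, in the units of the state.
- ctrl.read_state(): the state, without advancing time (a new reading comes with each control period).
- vision.snapshot(name): name is "scene" or "top" or "wrist"; returns a dict with "pixels" (420x560x3 uint8, blue, green, red), "fov_y" (degrees; the focal length in pixels is half the picture's height over the tangent of half this angle, whatever the lens; pixels are square), "cx", "cy" (the principal point, pixels), "k1" (the pictures are not rectified: a ray, as slopes to the right and down, at radius r is drawn at 1 + k1 r^2 times it, then the intrinsics apply), "cam_to_world" (4x4, takes a point from camera to world coordinates). Camera axes: x right, y up, looking along -z (the intrinsics and any distortion apply to the point x, -y, -z); pixel columns grow to the right and rows downward; lengths in m; the calibration is good to about 2 mm. A picture is of the moment at which its call begins. There is no depth.
- job_done(): hands the job in; it is judged then, once.
Trained networks look in the newest picture that a camera, given by its name, has taken for a name from the list of things; names that differ only in an ending like _2 or _b are one class to them, and where a whole thing is asked for, a point or a joint stands for the part that bears it (a point fixed in the world has none). Each returns a list of dicts, best first, with "conf" (0 to 1); they miss things now and then, are a little off and sometimes report something else, mostly with a low value. They report only what shows in the picture. A call takes as long as a camera call. They do not tell look-alikes from the thing itself.
- models.spot_in(camera, target): "bbox" ([left, top, right, bottom] in pixels, round what is visible of it).
- models.place_of(camera, target): "pixel" ([column, row] in pixels: a listed point, or the origin of a listed thing).
The state is a dict: "time": time; "q": joint angles; "dq": joint speeds; "joint_torque": joint torques, N m; "eef_pos": TCP position; "ee_rot": TCP orientation; "wrist_force": force on the tool from outside, world axes, zero at the start; "wrist_torque": the same for the moment, N m; "opening": finger opening in m; "finger_force": force on a finger pad.
Only numpy, scipy, OpenCV 4.12 (cv2) and the standard library are available. Lean on these libraries where they do the work, as an engineer would, in place of code of your own. Each camera call takes 0.05 s, during which the arm holds its last target. There are 200 camera calls.

TASK

Put this pond-dipping session's samples away. First mix the tall amber sample bottle by turning it right upside down, and stand it upright again in the small empty white tray; only then pull the top drawer of the bench cabinet out to its stop, stand every small lidded sample pot upright on the drawer's floor, and push the drawer fully shut. Leave the open cup, the glass dish and the hand lens where they are.

Things in the scene. Friction and masses are not known exactly. Their poses are not given: they have to be found in the camera images.
- bottle: tall amber glass bottle with a black cap: straight cylinder 60 mm across up to 145 mm, shoulder, cap 42 mm across, 190 mm tall in all, 0.35 kg, standing on the bench. Origin: centre of its underside, z up through the cap. Good grip: across the body, 70 to 130 mm above the underside, from the side or tilted
- tray_in (a point): centre of the inner floor of the small empty white tray in which the bottle must end (outside 160 mm along its x, 180 mm along its y, 25 mm tall, walls and floor 5 mm; fixed to the bench). z up. The larger white tray with stones in it, at the back, is not meant
- cab_drawer0 (a joint): how far the top drawer of the two-drawer bench cabinet is pulled out, m: 0 shut, 0.190 at its stop. The cabinet is 270 mm deep, 280 mm wide, 214 mm tall, fixed; its drawers slide out towards the robot
- cab_drawer0_handle (a point): middle of the top drawer's handle: a horizontal round bar along the cabinet's y, 120 mm long, 35 mm in front of the drawer front's outer face, 176 mm above the bench, 38 mm below the cabinet's top. Axes: those of the cabinet (-x points the way the drawer comes out, z up). Moves with the drawer
- drawer_floor (a point): point on the top drawer's floor (upper face, 117 mm above the bench) at the inner side of its front panel, halfway across; axes as the cabinet's, moves with the drawer. Inside, the drawer runs from x = 0 to 0.225, y = -0.119 to 0.119; walls rise 75 mm over the floor, the front panel 86 mm. With the drawer at its stop, x = 0 to 0.18 stands clear of the cabinet
- pot1: sample pot 1: frosted plastic cylinder 60 mm across with a plain screw lid (62 mm across, 17 mm tall) on top, 75 mm tall in all, about 0.12 kg, standing on the bench. May be absent. Origin: centre of its underside, z up through the lid. Good grip: across the lid, 64 mm above the underside
- pot2: sample pot 2: frosted plastic cylinder 60 mm across with a plain screw lid (62 mm across, 17 mm tall) on top, 75 mm tall in all, about 0.12 kg, standing on the bench. May be absent. Origin: centre of its underside, z up through the lid. Good grip: across the lid, 64 mm above the underside
- pot3: sample pot 3: frosted plastic cylinder 60 mm across with a plain screw lid (62 mm across, 17 mm tall) on top, 75 mm tall in all, about 0.12 kg, standing on the bench. May be absent. Origin: centre of its underside, z up through the lid. Good grip: across the lid, 64 mm above the underside
- pot4: sample pot 4: frosted plastic cylinder 60 mm across with a plain screw lid (62 mm across, 17 mm tall) on top, 75 mm tall in all, about 0.12 kg, standing on the bench. May be absent. Origin: centre of its underside, z up through the lid. Good grip: across the lid, 64 mm above the underside
- cup: bystander: open clear plastic cup without a lid, 62 mm across the rim, 75 mm tall, standing among the pots. Origin: centre of its underside. To be left alone
- dish: bystander: flat open glass dish 90 mm across, 15 mm tall. Origin: centre of its underside. To be left alone
- lens: bystander: hand lens lying on the bench, ring 82 mm across, 12 mm thick, handle along its x to 136 mm from the ring's centre. Origin: under the ring's centre. To be left alone
There are look-alikes about, which are no part of the job. Leave any black or brown look-alike of the pot2 alone. What is meant by the bottle is not blue, and is the smaller of those in its own colour.

How it is judged:
By the outcome, as a careful person would: the job done as asked, in the order asked, and still so for the second after the job is handed in, with the robot touching nothing.
Of pot1, pot2, pot3, pot4 only 2 to 4 are there at a start; the rules pass over those that are not, and their reading is None.
At some moment in a run one of pot1, pot2, pot3, pot4 may be knocked a few centimetres aside while the robot is not near it.
It also fails if it takes over 210 s, if anything falls off the work surface, if the arm or the gripper's body presses on something with over 40 N, if the wrist force passes 120 N, or if a joint passes its speed limit or range.

## Working session

There is one attempt and no reset: what is moved stays moved. The work goes in short steps, Python scripts to look and compute and a tool call to move; the robot and the scene stay as the last step left them, time stands still between calls to the robot, and variables do not carry over. Pictures are saved under pics/ and viewed, at most 14 in all, crops included, and the job is handed in when it is done.

Besides the shell and the picture viewer there is one more tool, called after ">>>" in YAML: its name, and indented under it one key for each argument. move_arm: Moves the arm, as the interface text tells. Scaled input: -1 to 1 covers 3 cm each way for a shift and 0.1 rad each way for a turn. Its arguments: {"type":"object","properties":{"targets":{"type":"array","items":{"type":"array"}}},"required":["targets"]}

```bash
ls; mkdir -p pics; cat > h.py <<'E'
from plant import ctrl, vision, job_done, models
import numpy as np, cv2
def K(s):
    f=s["pixels"].shape[0]/2/np.tan(np.radians(s["fov_y"])/2); return f
def ray(s,px):
    f=K(s); d=np.array([(px[0]-s["cx"])/f,(px[1]-s["cy"])/f]); u=d.copy()
    for _ in range(30): u=d/(1+s["k1"]*(u@u))
    M=np.array(s["cam_to_world"]); v=M[:3,:3]@np.array([u[0],-u[1],-1.]); return M[:3,3],v/np.linalg.norm(v)
def at_z(s,px,z):
    o,v=ray(s,px); return o+v*(z-o[2])/v[2]
def proj(s,P):
    M=np.array(s["cam_to_world"]); p=M[:3,:3].T@(np.array(P,float)-M[:3,3]); u=np.array([p[0],-p[1]])/-p[2]
    return u*(1+s["k1"]*(u@u))*K(s)+[s["cx"],s["cy"]]
def tri(a,pa,b,pb):
    A=np.zeros((3,3));y=np.zeros(3)
    for s,p in((a,pa),(b,pb)):
        o,v=ray(s,p);Q=np.eye(3)-np.outer(v,v);A+=Q;y+=Q@o
    return np.linalg.solve(A,y)
E
python3 - <<'E'
from h import *
np.set_printoptions(precision=4,suppress=True)
st=ctrl.read_state(); print(st, ctrl.tip_extent)
S={}
for c in("scene","top"):
    s=vision.snapshot(c);S[c]=s;cv2.imwrite(f"pics/{c}0.png",s["pixels"]);print(c,s["fov_y"],s["k1"],np.array(s["cam_to_world"]).round(3).tolist())
    for n in("bottle","tray_in","cab_drawer0_handle","drawer_floor","pot1","cup","dish","lens"):
        print(n,[(np.round(r["pixel"],0).tolist(),round(r["conf"],2)) for r in models.place_of(c,n)])
E
```

```text
pics
{'time': 0.0, 'q': array([-1.3768,  0.3839,  0.0438,  1.5996, -0.0179,  1.1612, -0.0499]), 'dq': array([ 0.0001,  0.0001, -0.0004, -0.0006,  0.0002, -0.0013, -0.0016]), 'joint_torque': array([  0.0001, -43.3452,   1.0249, -24.9514,   0.0107,   0.0113,
        -0.    ]), 'eef_pos': array([0.1867, 0.6216, 0.2132]), 'ee_rot': array([ 0.1453,  0.9894, -0.0013, -0.0001]), 'wrist_force': array([-0.4036, -0.2635,  0.1135]), 'wrist_torque': array([0.0379, 0.0374, 0.0208]), 'finger_force': 0.0, 'opening': 0.08544513563957011} 0.022
scene 55.71796690699632 -0.0333121145797349 [[0.703, -0.595, 0.39, 1.001], [0.711, 0.582, -0.395, -0.414], [0.008, 0.555, 0.832, 1.048], [0.0, 0.0, 0.0, 1.0]]
bottle [([283.0, 272.0], 0.96), ([318.0, 310.0], 0.74)]
tray_in [([202.0, 324.0], 0.97), ([350.0, 168.0], 0.24)]
cab_drawer0_handle [([354.0, 167.0], 0.81)]
drawer_floor []
pot1 [([262.0, 216.0], 0.97), ([225.0, 231.0], 0.88), ([242.0, 196.0], 0.83), ([144.0, 296.0], 0.73), ([239.0, 261.0], 0.6), ([174.0, 272.0], 0.58)]
cup [([208.0, 254.0], 0.94)]
dish [([375.0, 151.0], 0.77), ([284.0, 271.0], 0.47)]
lens [([280.0, 178.0], 0.89), ([206.0, 250.0], 0.7)]
top 53.53623517238952 -0.06580981254615452 [[0.003, 0.99, -0.142, 0.443], [-1.0, 0.001, -0.013, 0.022], [-0.013, 0.142, 0.99, 1.138], [0.0, 0.0, 0.0, 1.0]]
bottle [([322.0, 144.0], 0.97), ([322.0, 192.0], 0.94), ([290.0, 160.0], 0.56)]
tray_in [([417.0, 210.0], 0.63)]
cab_drawer0_handle [([193.0, 196.0], 0.65)]
drawer_floor [([205.0, 175.0], 0.78)]
pot1 [([350.0, 229.0], 0.97), ([287.0, 258.0], 0.94), ([292.0, 296.0], 0.92), ([331.0, 276.0], 0.77), ([403.0, 274.0], 0.67), ([121.0, 231.0], 0.6), ([440.0, 272.0], 0.59)]
cup [([367.0, 270.0], 0.7)]
dish [([122.0, 231.0], 0.64)]
lens []
```

View pics/scene0.png

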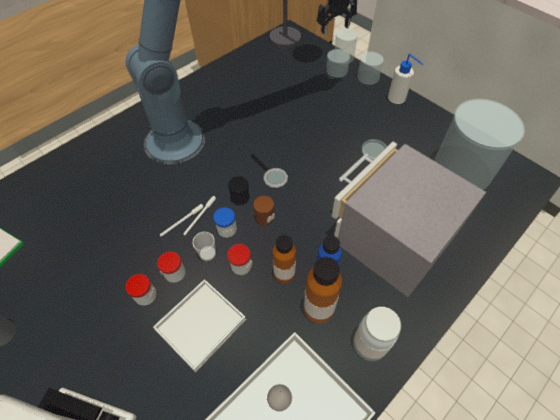

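View pics/top0.png

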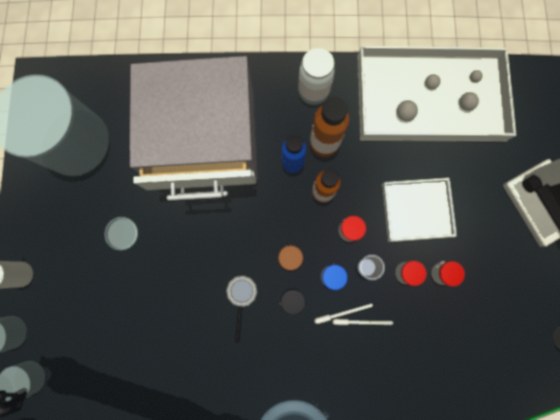

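```bash
python3 - <<'E'
from h import *
np.set_printoptions(precision=4,suppress=True)
S={c:vision.snapshot(c) for c in("scene","top")}
for n in("bottle","pot1","cup","tray_in"):
    for c in S: print(n,c,[(at_z(S[c],r["pixel"],0.005 if n=="tray_in" else 0)[:2].round(3).tolist(),np.round(r["pixel"]).tolist(),round(r["conf"],2)) for r in models.place_of(c,n)])
# caps
print("lid tops via top:",[at_z(S["top"],p,.075)[:2] for p in((353,228),(413,272),(452,272),(335,277))])
print("cap",at_z(S["top"],(327,180),.19), at_z(S["scene"],(285,242),.19))
h=models.place_of("top","cab_drawer0_handle")[0]["pixel"];print("handle top",h,at_z(S["top"],h,.176),[at_z(S["top"],p,.176)[:2] for p in((168,198),(227,195))])
print("tray corners",[at_z(S["top"],p,.025)[:2] for p in((384,182),(451,178),(456,238),(389,242))])
print("cab top corners",[at_z(S["top"],p,.214)[:2] for p in((131,64),(248,57),(251,162),(131,166))])
cv2.imwrite("pics/crop1.png",cv2.resize(S["scene"]["pixels"][170:360,110:400],None,fx=2.75,fy=2.75,interpolation=cv2.INTER_CUBIC))
E
```

```text
bottle scene [([0.649, -0.089], [282.0, 275.0], 0.89), ([0.793, -0.091], [318.0, 310.0], 0.74)]
bottle top [([0.783, -0.086], [323.0, 146.0], 0.8), ([0.654, -0.09], [325.0, 191.0], 0.69), ([0.737, 0.003], [292.0, 162.0], 0.68)]
pot1 scene [([0.367, 0.003], [242.0, 199.0], 0.9), ([0.416, -0.112], [224.0, 230.0], 0.81), ([0.423, -0.402], [145.0, 294.0], 0.79), ([0.468, 0.01], [264.0, 216.0], 0.79), ([0.426, -0.307], [173.0, 272.0], 0.76), ([0.538, -0.149], [240.0, 263.0], 0.57)]
pot1 top [([0.429, -0.303], [405.0, 273.0], 0.95), ([0.361, 0.003], [292.0, 298.0], 0.89), ([0.47, 0.007], [290.0, 258.0], 0.83), ([0.546, -0.152], [348.0, 230.0], 0.8), ([0.436, -0.404], [442.0, 270.0], 0.76)]
cup scene [([0.436, -0.203], [204.0, 252.0], 0.89)]
cup top [([0.439, -0.198], [366.0, 269.0], 0.81)]
tray_in scene [([0.601, -0.345], [200.0, 324.0], 0.7)]
tray_in top [([0.602, -0.346], [418.0, 210.0], 0.87)]
lid tops via top: [array([ 0.5444, -0.1523]), array([ 0.4325, -0.3027]), array([ 0.432 , -0.4031]), array([ 0.4202, -0.1044])]
cap [ 0.6452 -0.0755  0.19  ] [ 0.6556 -0.0811  0.19  ]
handle top [195.1, 195.7] [0.6104 0.2338 0.176 ] [array([0.6049, 0.2983]), array([0.6121, 0.1583])]
tray corners [array([ 0.6751, -0.2481]), array([ 0.6869, -0.434 ]), array([ 0.5221, -0.4386]), array([ 0.5116, -0.2563])]
cab top corners [array([0.9265, 0.3938]), array([0.9405, 0.1107]), array([0.6819, 0.0997]), array([0.6734, 0.3773])]
```

View pics/crop1.png

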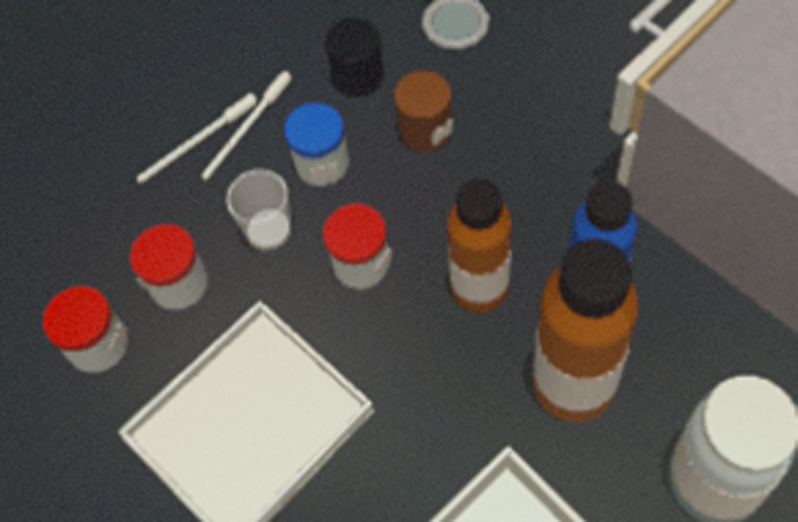

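I take the small amber bottle (top 325,188 and scene 283,272) over the large amber one (scene 318,310) and the blue one (scene 330,250). The crop shows four pots with frosted bodies. Three have red lids (scene 145,294; 173,272; 240,263) and one has a blue lid (224,230). The look-alikes to leave are the solid black pot (239,192) and the brown one (263,210).

>>> move_arm:
  targets:
    - [[0.64, -0.98, 0.3], -0.53, 1]
    - [[0.64, -0.98, 0.3], -0.53, 1]
    - [[0.64, -0.98, 0.3], -0.53, 1]
    - [[0.64, -0.98, 0.3], -0.53, 1]
    - [[0.64, -0.98, 0.3], -0.53, 1]
    - [[0.64, -0.98, 0.3], -0.53, 1]
    - [[0.64, -0.98, 0.3], -0.53, 1]
    - [[0.64, -0.98, 0.3], -0.53, 1]
    - [[0.64, -0.98, 0.3], -0.53, 1]
    - [[0.64, -0.98, 0.3], -0.53, 1]

```text
time: 2.28
eef_pos: [0.3797, 0.3269, 0.3053]
ee_rot: [0.401, 0.916, 0.0, -0.0]
wrist_force: [-0.3, 0.3, 0.7]
opening: 0.0856
finger_force: 0.0
```

>>> move_arm:
  targets:
    - [[0.645, -0.99, 0], -0.532, 1]
    - [[0.645, -0.99, 0], -0.532, 1]
    - [[0.645, -0.99, 0], -0.532, 1]
    - [[0.645, -0.99, 0], -0.532, 1]
    - [[0.645, -0.99, 0], -0.532, 1]
    - [[0.645, -0.99, 0], -0.532, 1]
    - [[0.645, -0.99, 0], -0.532, 1]
    - [[0.645, -0.99, 0], -0.532, 1]
    - [[0.645, -0.99, 0], -0.532, 1]
    - [[0.645, -0.99, 0], -0.532, 1]

```text
time: 3.12
eef_pos: [0.5732, 0.0301, 0.305]
ee_rot: [0.627, 0.779, 0.001, 0.0]
wrist_force: [1.4, 0.6, -0.0]
opening: 0.0855
finger_force: 0.0
```

>>> move_arm:
  targets:
    - [[0.645, -0.99, 0], -0.532, 1]
    - [[0.645, -0.99, 0], -0.532, 1]
    - [[0.645, -0.99, 0], -0.532, 1]
    - [[0.645, -0.99, 0], -0.532, 1]
    - [[0, 0, 0], 0, 1]
    - [[0, 0, 0], 0, 1]

```text
time: 3.62
eef_pos: [0.6498, -0.0908, 0.3041]
ee_rot: [0.707, 0.707, -0.001, 0.0]
wrist_force: [-0.7, 0.5, -0.3]
opening: 0.0853
finger_force: 0.0
```

```bash
python3 - <<'E'
from h import *
np.set_printoptions(precision=4,suppress=True)
s=vision.snapshot("wrist");cv2.imwrite("pics/w1.png",s["pixels"]);print(np.array(s["cam_to_world"]))
for n in("bottle",):
    print([(at_z(s,r["pixel"],0)[:2],np.round(r["pixel"]),r["conf"]) for r in models.place_of("wrist",n)],models.spot_in("wrist",n))
print(ctrl.read_state()["eef_pos"],ctrl.read_state()["ee_rot"])
E
```

```text
[[ 1.      0.0021  0.0022  0.6497]
 [-0.0027  0.9574  0.2888 -0.0174]
 [-0.0015 -0.2888  0.9574  0.4627]
 [ 0.      0.      0.      1.    ]]
[(array([ 0.6508, -0.0795]), array([278., 152.]), 0.76), (array([ 0.73  , -0.0002]), array([342.,  88.]), 0.61), (array([ 0.7904, -0.0846]), array([386., 157.]), 0.6)] [{'bbox': [246.9, 130.6, 315.4, 211.0], 'conf': 0.7}, {'bbox': [321.9, 42.7, 422.0, 117.0], 'conf': 0.67}, {'bbox': [358.5, 128.4, 545.7, 268.3], 'conf': 0.58}]
[ 0.6497 -0.0853  0.3044] [ 0.7047  0.7095  0.0004 -0.0007]
```

View pics/w1.png

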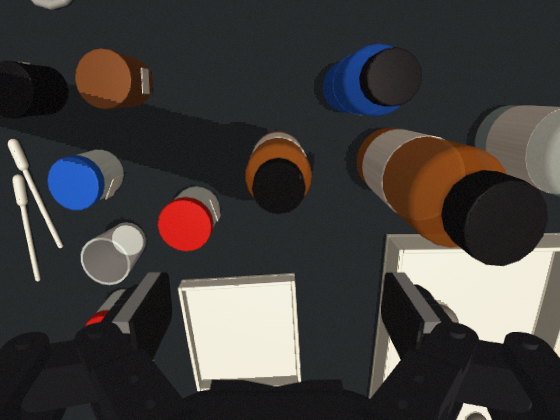

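```bash
python3 - <<'E'
from h import *
np.set_printoptions(precision=4,suppress=True)
s=vision.snapshot("wrist")
g=cv2.cvtColor(s["pixels"],cv2.COLOR_BGR2HSV)
print(at_z(s,(278,186),.19), at_z(s,(278,186),.18))
t=vision.snapshot("top");
print(ctrl.read_state()["eef_pos"],[proj(s,(x,-.089,z)) for x,z in((.651,0),(.651,.19))])
E
```

```text
[ 0.6504 -0.0738  0.19  ] [ 0.6505 -0.0761  0.18  ]
[ 0.6497 -0.0849  0.3047] [array([277.7674, 165.0616]), array([278.5824, 205.0651])]
```

>>> move_arm:
  targets:
    - [[0.03, 0.17, -0.89], 0, 1]
    - [[0, 0, -0.89], 0, 1]
    - [[0, 0, -0.89], 0, 1]
    - [[0, 0, -0.89], 0, 1]
    - [[0, 0, -0.89], 0, 1]
    - [[0, 0, -0.89], 0, 1]
    - [[0, 0, 0], 0, 1]
    - [[0, 0, 0], 0, 1]

```text
time: 4.53
eef_pos: [0.6494, -0.0802, 0.1431]
ee_rot: [0.705, 0.709, -0.001, -0.002]
wrist_force: [0.1, 0.7, 0.6]
opening: 0.085
finger_force: 0.0
```

>>> move_arm:
  targets:
    - [[0, 0, 0], 0, -1]
    - [[0, 0, 0], 0, -1]
    - [[0, 0, 0], 0, -1]
    - [[0, 0, 0], 0, -1]
    - [[0, 0, 0], 0, -1]
    - [[0, 0, 0], 0, -1]

```text
time: 5.03
eef_pos: [0.6523, -0.0825, 0.1468]
ee_rot: [0.706, 0.709, 0.001, 0.001]
wrist_force: [0.2, 0.4, 6.5]
opening: 0.0405
finger_force: 61.4
```

```bash
python3 - <<'E'
from h import *
s=vision.snapshot("scene");st=ctrl.read_state();print(st["opening"],st["eef_pos"],st["finger_force"])
a=cv2.resize(s["pixels"][150:320,180:380],None,fx=2,fy=2,interpolation=cv2.INTER_CUBIC)
w=vision.snapshot("wrist")["pixels"][100:420:,90:470]
b=cv2.resize(w,(400,340));cv2.imwrite("pics/c2.png",np.hstack([a,b]))
E
```

```text
0.040464535179937325 [ 0.65235484 -0.08258631  0.14682596] 61.37357711791992
```

View pics/c2.png

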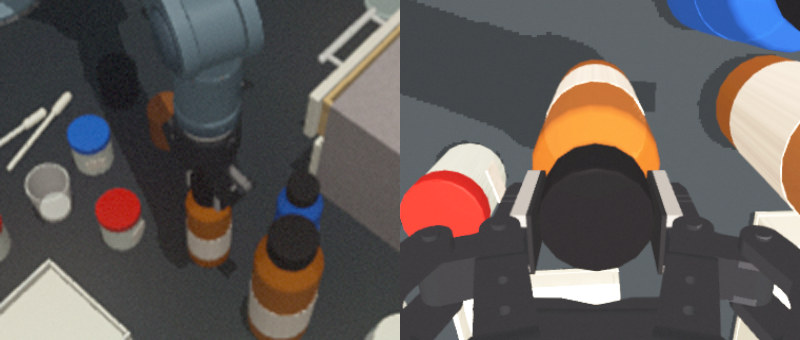

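```bash
python3 - <<'E'
from h import *
np.set_printoptions(precision=4,suppress=True)
s=vision.snapshot("wrist");M=np.array(s["cam_to_world"]);f=K(s);print(f,M[:3,3])
im=s["pixels"];hsv=cv2.cvtColor(im,cv2.COLOR_BGR2HSV)
o,v=ray(s,(275,293)); d=f*.021/54; p=o+v*d/abs(v@M[:3,2]);print("cap top est",p)
for z in(.19,.16,.15,.14,.13):
    for x in(.651-.021,.651+.021): print(z,x,proj(s,(x,-.082,z)))
st=ctrl.read_state();print(st["q"])
for dz in(0,-.022,.03): print("tcp",dz,proj(s,st["eef_pos"]+[0,0,dz]), proj(vision.snapshot("scene"),st["eef_pos"]+[0,0,dz]) if dz==0 else "")
cv2.imwrite("pics/w3.png",im[150:420,130:430])
E
```

```text
364.24417322244847 [ 0.6511 -0.0095  0.3055]
cap top est [ 0.6513 -0.0808  0.179 ]
0.19 0.63 [216.6142 310.5637]
0.19 0.672 [331.8484 310.6336]
0.16 0.63 [226.8166 273.653 ]
0.16 0.672 [321.8795 273.736 ]
0.15 0.63 [229.4846 264.0438]
0.15 0.672 [319.2733 264.1287]
0.14 0.63 [231.8775 255.4395]
0.14 0.672 [316.9357 255.5254]
0.13 0.63 [234.0352 247.6929]
0.13 0.672 [314.8282 247.7793]
[-0.4296  0.5314  0.6602  1.6653 -0.3637  1.0667  0.3449]
tcp 0 [277.3406 262.396 ] [283.7862 249.8097]
tcp -0.022 [277.0773 245.0307] 
tcp 0.03 [277.8202 294.062 ]
```

View pics/w3.png

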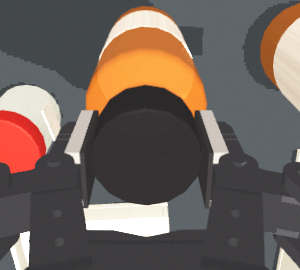

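>>> move_arm:
  targets:
    - [[0, 0, 0.5], 0, -1]
    - [[0, 0, 1], 0, -1]
    - [[0, 0, 1], 0, -1]
    - [[0, 0, 1], 0, -1]
    - [[0, 0, 0.5], 0, -1]
    - [[0, 0, 0], 0, -1]

```text
time: 5.73
eef_pos: [0.6532, -0.0832, 0.2696]
ee_rot: [0.706, 0.708, 0.003, 0.003]
wrist_force: [0.9, -0.2, -3.3]
opening: 0.0405
finger_force: 61.8
```

```bash
python3 - <<'E'
from h import *
np.set_printoptions(precision=4,suppress=True)
s=vision.snapshot("scene");st=ctrl.read_state();print(st["opening"],st["eef_pos"],st["finger_force"],st["wrist_force"],st["wrist_torque"])
cv2.imwrite("pics/c4.png",cv2.resize(s["pixels"][110:320,180:400],None,fx=2,fy=2))
t=vision.snapshot("top");print("lens",at_z(t,(242,291),.01),"dish",at_z(t,(122,231),.01))
E
```

```text
0.040464210564222086 [ 0.6517 -0.0827  0.2666] 61.757404804229736 [-0.1169  0.026  -3.4153] [-0.0182  0.0645  0.0002]
lens [0.381  0.1365 0.01  ] dish [0.5406 0.4708 0.01  ]
```

View pics/c4.png

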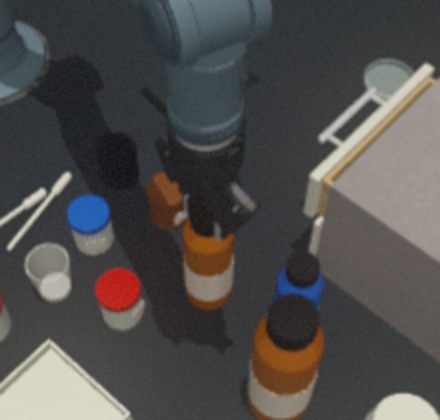

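>>> move_arm:
  targets:
    - [[-0.65, 0.84, 0], 0, -1]
    - [[-0.65, 0.84, 0], 0, -1]
    - [[-0.65, 0.84, 0], 0, -1]
    - [[-0.65, 0.84, 0], 0, -1]
    - [[-0.65, 0.84, 0], 0, -1]
    - [[-0.65, 0.84, 0], 0, -1]
    - [[-0.65, 0.84, 0], 0, -1]
    - [[-0.65, 0.84, 0], 0, -1]
    - [[0, 0, -0.5], 0, -1]
    - [[0, 0, -0.5], 0, -1]

```text
time: 6.67
eef_pos: [0.4918, 0.1225, 0.2322]
ee_rot: [0.703, 0.711, -0.001, -0.001]
wrist_force: [0.1, -1.5, -3.6]
opening: 0.0402
finger_force: 62.3
```

>>> move_arm:
  targets:
    - [[0, 0, -0.9], 0, -1]
    - [[0, 0, -0.9], 0, -1]
    - [[0, 0, -0.6], 0, -1]
    - [[0, 0, -0.3], 0, -1]
    - [[0, 0, -0.2], 0, -1]
    - [[0, 0, -0.2], 0, -1]
    - [[0, 0, 0], 0, -1]

```text
time: 7.25
eef_pos: [0.4965, 0.1204, 0.1465]
ee_rot: [0.706, 0.708, 0.001, -0.002]
wrist_force: [-7.1, -0.6, 25.8]
opening: 0.0404
finger_force: 70.5
```

>>> move_arm:
  targets:
    - [[0, 0.4, 0.06], 0, -1]
    - [[0, 0.4, 0.03], 0, -1]
    - [[0, 0.4, 0], 0, -1]
    - [[0, 0.4, -0.03], 0, -1]
    - [[0, 0.4, -0.06], 0, -1]
    - [[0, 0.39, -0.09], 0, -1]
    - [[0, 0.38, -0.12], 0, -1]
    - [[0, 0.38, -0.15], 0, -1]

```text
time: 7.92
eef_pos: [0.4945, 0.215, 0.1321]
ee_rot: [0.706, 0.708, -0.0, -0.001]
wrist_force: [-2.2, 0.8, 4.6]
opening: 0.0403
finger_force: 69.6
```

```bash
python3 - <<'E'
from h import *
np.set_printoptions(precision=4,suppress=True)
s=vision.snapshot("scene");st=ctrl.read_state();print(st["opening"],st["eef_pos"],st["finger_force"],st["wrist_force"],st["wrist_torque"],st["ee_rot"])
w=vision.snapshot("wrist")["pixels"]
cv2.imwrite("pics/c5.png",np.hstack([cv2.resize(s["pixels"][80:290,200:420],(440,420)),w[:,130:430]]))
E
```

```text
0.040316571002587 [0.4939 0.218  0.131 ] 69.49899673461914 [-1.8973  2.012   4.9576] [-0.4192  0.5801 -0.1107] [ 0.7043  0.7099 -0.     -0.0012]
```

View pics/c5.png

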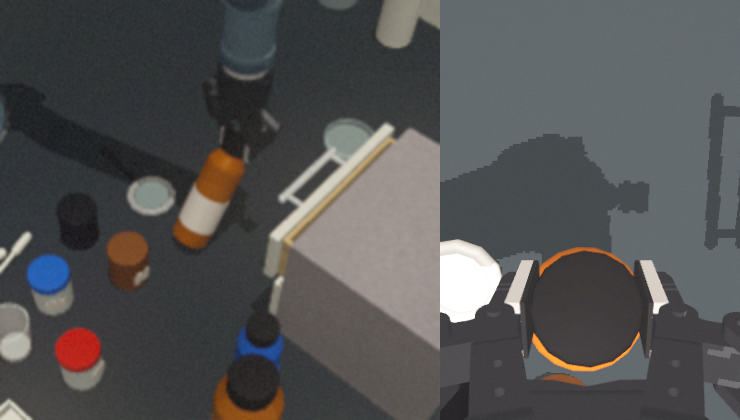

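>>> move_arm:
  targets:
    - [[0, 0.36, -0.17], 0, -1]
    - [[0, 0.35, -0.2], 0, -1]
    - [[0, 0.33, -0.23], 0, -1]
    - [[0, 0.32, -0.25], 0, -1]
    - [[0, 0.3, -0.27], 0, -1]
    - [[0, 0.28, -0.29], 0, -1]
    - [[0, 0.25, -0.31], 0, -1]
    - [[0, 0.23, -0.33], 0, -1]

```text
time: 8.68
eef_pos: [0.496, 0.2904, 0.0709]
ee_rot: [0.705, 0.709, 0.003, -0.001]
wrist_force: [-1.5, 3.5, 4.1]
opening: 0.0406
finger_force: 69.7
```

>>> move_arm:
  targets:
    - [[0, 0.2, -0.35], 0, -1]
    - [[0, 0.18, -0.36], 0, -1]
    - [[0, 0.15, -0.38], 0, -1]
    - [[0, 0.12, -0.38], 0, -1]
    - [[0, 0, 0], 0, -1]

```text
time: 9.1
eef_pos: [0.4934, 0.3055, 0.0221]
ee_rot: [0.705, 0.709, -0.002, 0.0]
wrist_force: [-0.9, 2.6, 1.9]
opening: 0.0405
finger_force: 69.0
```

>>> move_arm:
  targets:
    - [[0, 0, 0], 0, -0.2]
    - [[0, 0, 0], 0, -0.2]
    - [[0, 0, 0], 0, 0.0]
    - [[0, 0, 0], 0, 0.5]
    - [[0, 0, 0], 0, 1]
    - [[0, 0, 0], 0, 1]
    - [[0, 0, 0.5], 0, 1]
    - [[0, 0, 1], 0, 1]
    - [[0, 0, 1], 0, 1]

```text
time: 9.85
eef_pos: [0.4935, 0.3048, 0.0995]
ee_rot: [0.706, 0.708, -0.002, 0.0]
wrist_force: [-0.1, 1.0, 0.3]
opening: 0.0854
finger_force: 0.0
```

>>> move_arm:
  targets:
    - [[0, -0.5, 1], 0, 1]
    - [[0, -1, 1], 0, 1]
    - [[0, -1, 0.5], 0, 1]
    - [[0, -1, 0], 0, 1]
    - [[0, -1, 0], 0, 1]
    - [[0, 0, 0], 0, 1]

```text
time: 10.35
eef_pos: [0.4953, 0.1628, 0.1752]
ee_rot: [0.71, 0.705, -0.001, 0.001]
wrist_force: [0.1, -0.5, 0.3]
opening: 0.0855
finger_force: 0.0
```

```bash
python3 - <<'E'
from h import *
np.set_printoptions(precision=4,suppress=True)
w=vision.snapshot("wrist");st=ctrl.read_state();print(st["eef_pos"])
print([(at_z(w,r["pixel"],.03),r["pixel"],r["conf"]) for r in models.place_of("wrist","bottle")],models.spot_in("wrist","bottle"))
c=np.full((420,560,3),255,np.uint8);
im=w["pixels"];cv2.imwrite("pics/w6.png",im)
hsv=cv2.cvtColor(im,cv2.COLOR_BGR2HSV);m=cv2.inRange(hsv,(5,100,80),(25,255,255));
n,l,sts,cen=cv2.connectedComponentsWithStats(m)
for i in np.argsort(-sts[1:,4])[:4]+1: print(sts[i],cen[i],at_z(w,cen[i],.03))
E
```

```text
[0.4951 0.1666 0.175 ]
[(array([0.7105, 0.0258, 0.03  ]), [490.8, 321.8], 0.82), (array([0.4948, 0.1304, 0.03  ]), [276.5, 226.4], 0.6)] [{'bbox': [237.8, 0.0, 315.0, 236.5], 'conf': 0.88}]
[ 237   21   77  105 7249] [275.2145  76.2705] [0.4948 0.2562 0.03  ]
[ 213  301   70   86 4661] [250.1401 345.5821] [0.4675 0.0048 0.03  ]
[ 242  198   70   41 2308] [276.25   219.3089] [0.4946 0.137  0.03  ]
```

View pics/w6.png

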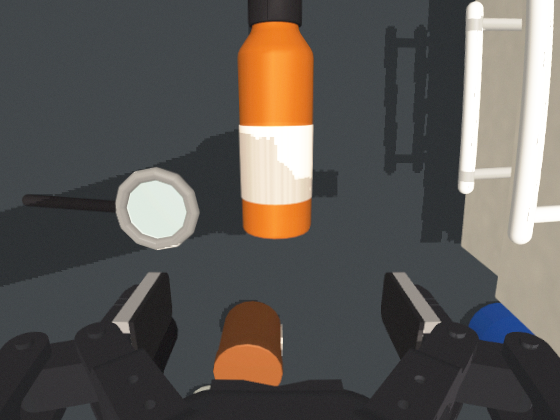

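>>> move_arm:
  targets:
    - [[0, 0.12, -0.85], 0, 1]
    - [[0, 0, -0.85], 0, 1]
    - [[0, 0, -0.85], 0, 1]
    - [[0, 0, -0.85], 0, 1]
    - [[0, 0, -0.85], 0, 1]
    - [[0, 0, -0.85], 0, 1]
    - [[0, 0, 0], 0, 1]

```text
time: 11.08
eef_pos: [0.4898, 0.1756, 0.0164]
ee_rot: [0.704, 0.71, -0.005, -0.002]
wrist_force: [-1.3, 0.3, -0.7]
opening: 0.0852
finger_force: 0.0
```

>>> move_arm:
  targets:
    - [[0, 0, 0], 0, -1]
    - [[0, 0, 0], 0, -1]
    - [[0, 0, 0], 0, -1]
    - [[0, 0, 0], 0, -1]
    - [[0, 0, 0], 0, -1]

```text
time: 11.5
eef_pos: [0.4966, 0.1764, 0.0238]
ee_rot: [0.705, 0.709, 0.002, 0.0]
wrist_force: [-0.9, -0.4, 7.5]
opening: 0.0489
finger_force: 58.2
```

```bash
python3 - <<'E'
from h import *
np.set_printoptions(precision=4,suppress=True)
w=vision.snapshot("wrist");s=vision.snapshot("scene");st=ctrl.read_state();print(st["eef_pos"],st["opening"],st["wrist_force"],st["wrist_torque"])
for p in((.4646,.17,.03),(.5248,.17,.03),(.4948,.13,.06),(.4948,.13,.03)): print(proj(w,p))
cv2.imwrite("pics/w7.png",np.hstack([w["pixels"],cv2.resize(s["pixels"][100:310,270:390],(240,420))]))
E
```

```text
[0.4967 0.1764 0.0238] 0.04868561279979816 [-0.5039  0.3129  6.9434] [0.0983 0.2733 0.0083]
[208.5415 280.3314]
[337.574  280.5247]
[272.9729 396.6534]
[273.2703 351.888 ]
```

View pics/w7.png

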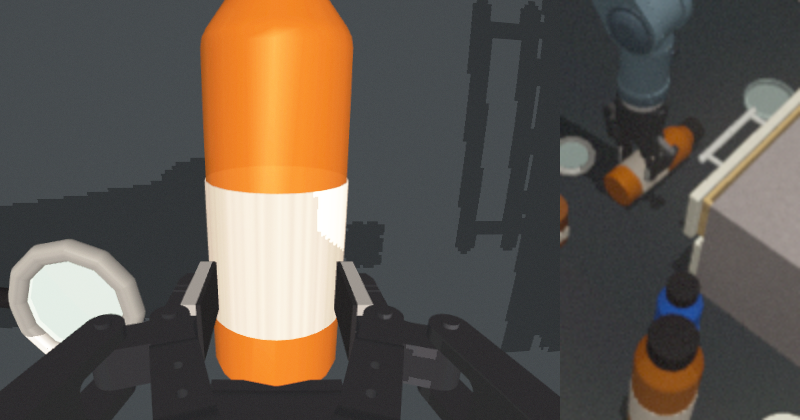

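>>> move_arm:
  targets:
    - [[0, 0, 0], 0, 0]
    - [[0, 0, 0], 0, 1]
    - [[0, 0, 0], 0, 1]
    - [[0, 0, 0], 0, 1]
    - [[0, -0.1, -0.2], 0, 1]
    - [[0, 0, -0.2], 0, 1]
    - [[0, 0, 0], 0, 1]

```text
time: 12.18
eef_pos: [0.4934, 0.1712, 0.0079]
ee_rot: [0.706, 0.708, -0.001, -0.0]
wrist_force: [0.4, 0.9, -0.9]
opening: 0.0855
finger_force: 0.0
```

```bash
python3 - <<'E'
from h import *
np.set_printoptions(precision=4,suppress=True)
st=ctrl.read_state();print(st["eef_pos"],st["opening"],st["wrist_force"],st["wrist_torque"])
E
```

```text
[0.4934 0.1712 0.0079] 0.0855062773731763 [ 0.3578  0.9499 -0.8722] [-0.0173  0.0463 -0.0268]
```

>>> move_arm:
  targets:
    - [[0, 0, 0], 0, -1]
    - [[0, 0, 0], 0, -1]
    - [[0, 0, 0], 0, -1]
    - [[0, 0, 0], 0, -1]
    - [[0, 0, 0], 0, -1]

```text
time: 12.6
eef_pos: [0.4955, 0.1721, 0.0099]
ee_rot: [0.706, 0.709, 0.001, 0.0]
wrist_force: [0.5, -0.8, 1.7]
opening: 0.0571
finger_force: 64.2
```

>>> move_arm:
  targets:
    - [[0, 0, 0], 0, 0]
    - [[0, 0, 0], 0, 1]
    - [[0, 0, 0], 0, 1]
    - [[0, -0.28, -0.03], 0, 1]
    - [[0, -0.28, -0.03], 0, 1]
    - [[0, 0, 0], 0, 1]
    - [[0, 0, 0], 0, -1]
    - [[0, 0, 0], 0, -1]
    - [[0, 0, 0], 0, -1]
    - [[0, 0, 0], 0, -1]

```text
time: 13.43
eef_pos: [0.4955, 0.1555, 0.0082]
ee_rot: [0.706, 0.709, 0.001, 0.0]
wrist_force: [-0.4, -1.4, 3.6]
opening: 0.0573
finger_force: 64.3
```

```bash
python3 - <<'E'
from h import *
np.set_printoptions(precision=4,suppress=True)
st=ctrl.read_state();print(st["eef_pos"],st["opening"],st["wrist_force"],st["wrist_torque"],st["finger_force"])
E
```

```text
[0.4955 0.1555 0.0082] 0.057275584329307946 [-0.3978 -1.3895  3.5964] [-0.1705  0.0273 -0.0024] 64.3014720082283
```

>>> move_arm:
  targets:
    - [[0, 0.06, 0.25], 0, -1]
    - [[0, 0.06, 0.25], 0, -1]
    - [[0, 0.08, 0.25], 0, -1]
    - [[0, 0.08, 0.25], 0, -1]
    - [[0, 0.1, 0.24], 0, -1]
    - [[0, 0.1, 0.24], 0, -1]
    - [[0, 0, 0], 0, -1]

```text
time: 14.02
eef_pos: [0.4961, 0.1716, 0.0539]
ee_rot: [0.705, 0.709, 0.002, 0.0]
wrist_force: [-0.8, 0.3, -3.7]
opening: 0.0566
finger_force: 64.5
```

```bash
python3 - <<'E'
from h import *
np.set_printoptions(precision=4,suppress=True)
st=ctrl.read_state();print(st["eef_pos"],st["opening"],st["wrist_force"],st["wrist_torque"],st["finger_force"])
w=vision.snapshot("wrist");cv2.imwrite("pics/w8.png",w["pixels"])
hsv=cv2.cvtColor(w["pixels"],cv2.COLOR_BGR2HSV);m=cv2.inRange(hsv,(5,100,80),(25,255,255));
n,l,sts,cen=cv2.connectedComponentsWithStats(m)
for i in np.argsort(-sts[1:,4])[:3]+1: print(sts[i],cen[i])
for d in(-.15,0,.15):print(d,proj(w,(.495,.16+.15,.07+d)))
E
```

```text
[0.4961 0.1716 0.0539] 0.056596230398642075 [-0.7721  0.3015 -3.6631] [-0.2381 -0.0079  0.0364] 64.52187091112137
[  195     0   172   136 22554] [279.5952  65.999 ]
[ 205  290  143   92 8660] [274.9293 340.435 ]
-0.15 [275.6662  13.7368]
0 [276.2136 -84.6238]
0.15 [273.5144 604.8246]
```

>>> move_arm:
  targets:
    - [[0, 0, 0], 0, 0.3]
    - [[0, 0, 0], 0, 0.32]

```text
time: 14.23
eef_pos: [0.4942, 0.1695, 0.0517]
ee_rot: [0.706, 0.709, -0.001, -0.0]
wrist_force: [-0.5, 0.2, -3.5]
opening: 0.0574
finger_force: 64.5
```

>>> move_arm:
  targets:
    - [[0, 0, 0], 0, 0.34]
    - [[0, 0, 0], 0, 0.34]

```text
time: 14.4
eef_pos: [0.4944, 0.1693, 0.0516]
ee_rot: [0.706, 0.708, -0.001, -0.0]
wrist_force: [0.1, -0.3, -3.0]
opening: 0.0573
finger_force: 64.5
```

>>> move_arm:
  targets:
    - [[0, 0, 0], 0, 0.355]
    - [[0, 0, 0], 0, 0.355]

```text
time: 14.57
eef_pos: [0.4946, 0.1695, 0.0518]
ee_rot: [0.706, 0.709, -0.0, -0.0]
wrist_force: [-0.1, -0.7, -3.3]
opening: 0.0583
finger_force: 41.2
```

>>> move_arm:
  targets:
    - [[0, 0, 0], 0, 0.362]
    - [[0, 0, 0], 0, 0.362]

```text
time: 14.73
eef_pos: [0.4948, 0.1697, 0.052]
ee_rot: [0.706, 0.709, -0.0, -0.0]
wrist_force: [-0.3, 0.4, -2.8]
opening: 0.0582
finger_force: 32.6
```

>>> move_arm:
  targets:
    - [[0, 0, 0], 0, 0.368]
    - [[0, 0, 0], 0, 0.368]

```text
time: 14.9
eef_pos: [0.4949, 0.1698, 0.0521]
ee_rot: [0.706, 0.709, 0.0, -0.0]
wrist_force: [-0.4, 0.2, -2.3]
opening: 0.0586
finger_force: 24.8
```

```bash
python3 - <<'E'
from h import *
np.set_printoptions(precision=4,suppress=True)
st=ctrl.read_state();print(st["eef_pos"],st["opening"],st["wrist_force"],st["wrist_torque"],st["finger_force"])
E
```

```text
[0.4949 0.1698 0.0521] 0.058596952522979015 [-0.3878  0.1609 -2.2551] [-0.2261  0.0089 -0.047 ] 24.750443045049906
```

>>> move_arm:
  targets:
    - [[0, 0, 0], 0, 0.373]
    - [[0, 0, 0], 0, 0.373]

```text
time: 15.07
eef_pos: [0.4949, 0.1698, 0.0521]
ee_rot: [0.706, 0.709, 0.0, 0.0]
wrist_force: [0.1, -0.6, -1.6]
opening: 0.059
finger_force: 17.8
```

>>> move_arm:
  targets:
    - [[0, 0, 0], 0, 0.377]
    - [[0, 0, 0], 0, 0.377]

```text
time: 15.23
eef_pos: [0.4949, 0.1698, 0.0522]
ee_rot: [0.706, 0.709, 0.0, -0.0]
wrist_force: [-0.6, -0.3, -2.8]
opening: 0.059
finger_force: 13.4
```

```bash
python3 - <<'E'
from h import *
np.set_printoptions(precision=4,suppress=True)
st=ctrl.read_state();print(st["eef_pos"],st["opening"],st["wrist_force"],st["wrist_torque"],st["finger_force"])
w=vision.snapshot("wrist");s=vision.snapshot("scene");cv2.imwrite("pics/w9.png",np.hstack([w["pixels"],cv2.resize(s["pixels"][100:310,270:390],(240,420))]))
E
```

```text
[0.4949 0.1698 0.0522] 0.05896724368192241 [-0.6262 -0.2985 -2.8109] [-0.0881  0.0689  0.0338] 13.369174506515265
```

View pics/w9.png

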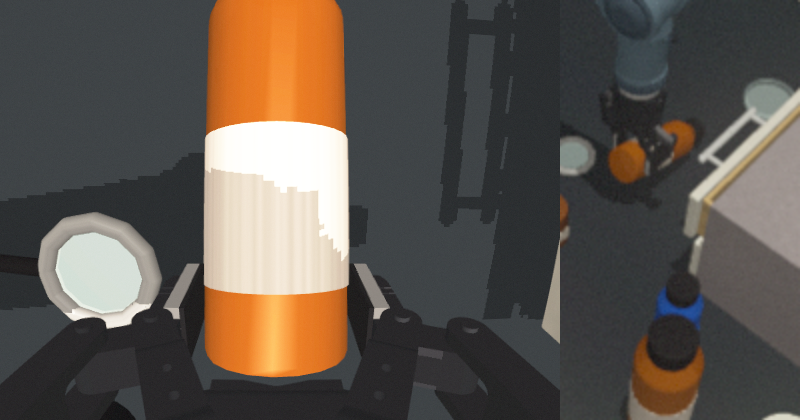

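>>> move_arm:
  targets:
    - [[0, 0.26, 0.46], 0, 0.377]
    - [[0, 0.3, 0.44], 0, 0.377]
    - [[0, 0.34, 0.4], 0, 0.377]
    - [[0, 0.37, 0.37], 0, 0.377]
    - [[0, 0.41, 0.33], 0, 0.377]
    - [[0, 0.44, 0.29], 0, 0.377]
    - [[0, 0.46, 0.24], 0, 0.377]
    - [[0, 0, 0], 0, 0.377]

```text
time: 16.0
eef_pos: [0.4954, 0.2516, 0.1298]
ee_rot: [0.704, 0.71, 0.002, -0.0]
wrist_force: [-0.5, -0.2, -1.0]
opening: 0.0589
finger_force: 11.8
```

```bash
python3 - <<'E'
from h import *
np.set_printoptions(precision=4,suppress=True)
st=ctrl.read_state();print(st["eef_pos"],st["opening"],st["wrist_force"],st["wrist_torque"],st["finger_force"])
w=vision.snapshot("wrist");s=vision.snapshot("scene");cv2.imwrite("pics/w10.png",np.hstack([w["pixels"],cv2.resize(s["pixels"][100:310,270:390],(240,420))]))
E
```

```text
[0.4954 0.2516 0.1298] 0.058915375809931676 [-0.5334 -0.1811 -1.0201] [-0.163   0.1931  0.0133] 11.827252171933651
```

View pics/w10.png

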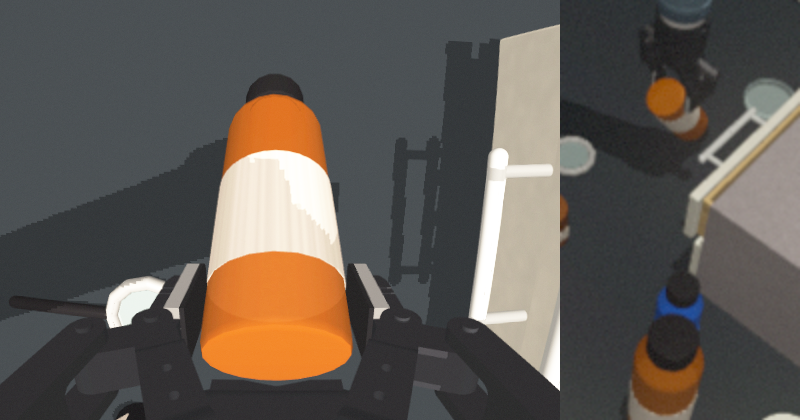

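>>> move_arm:
  targets:
    - [[0, 0.48, 0.2], 0, 0.377]
    - [[0, 0.51, 0.15], 0, 0.375]
    - [[0, 0.51, 0.1], 0, 0.375]
    - [[0, 0.52, 0.04], 0, 0.375]
    - [[0, 0.53, 0], 0, 0.375]
    - [[0, 0.52, -0.05], 0, 0.375]
    - [[0, 0, 0], 0, 0.375]

```text
time: 16.68
eef_pos: [0.4942, 0.3461, 0.1415]
ee_rot: [0.703, 0.711, 0.002, -0.001]
wrist_force: [-0.0, 1.3, 1.4]
opening: 0.0588
finger_force: 12.7
```

```bash
python3 - <<'E'
from h import *
np.set_printoptions(precision=4,suppress=True)
st=ctrl.read_state();print(st["eef_pos"],st["opening"],st["wrist_force"],st["wrist_torque"],st["finger_force"])
w=vision.snapshot("wrist");s=vision.snapshot("scene");cv2.imwrite("pics/w11.png",np.hstack([w["pixels"],cv2.resize(s["pixels"][100:310,270:390],(240,420))]))
E
```

```text
[0.4942 0.3461 0.1415] 0.058833976937458225 [-0.033   1.289   1.3721] [-0.1653 -0.0686  0.0006] 12.696604693774134
```

View pics/w11.png

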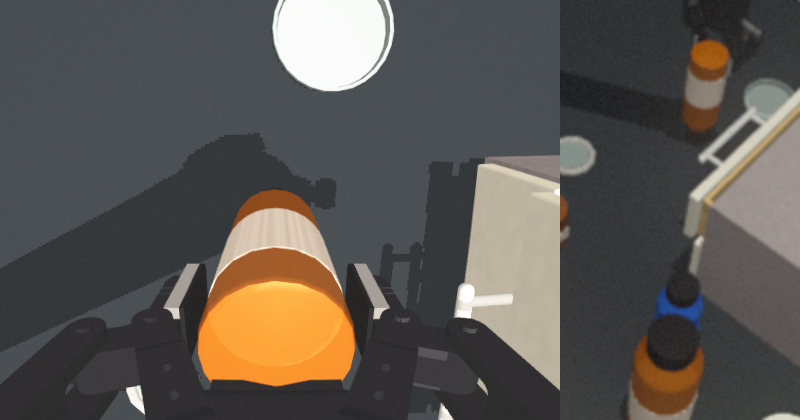

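```bash
python3 - <<'E'
from h import *
np.set_printoptions(precision=1,suppress=True)
w=vision.snapshot("wrist");G=np.array([.495,.346,.163])
for t in(-20,-10,0,10,20):   # t>0: cap toward +y (not yet vertical)
    a=np.radians(t);d=np.array([0,np.sin(a),-np.cos(a)]);n=np.array([0,np.cos(a),np.sin(a)])
    B=G-.025*d
    print(t,"edge+y",proj(w,B+.03*n),"edge-y",proj(w,B-.03*n),"shoulder",proj(w,B+.145*d+.03*n),"width",proj(w,B+[.03,0,0])[0]-proj(w,B-[.03,0,0])[0],"capz",(B+.19*d-.021*n)[2])
E
```

```text
-20 edge+y [278.8 196. ] edge-y [278.1 367.9] shoulder [277.1 215.5] width 171.48351688345988 capz 0.01513314058016416
-10 edge+y [278.9 208.7] edge-y [277.9 372.8] shoulder [277.2 187.2] width 171.0791448339827 capz 0.0041533324839912265
0 edge+y [278.9 225. ] edge-y [277.8 374.1] shoulder [277.4 159. ] width 169.6558800948015 capz -0.0020000000000000018
10 edge+y [278.9 244.2] edge-y [277.6 372.1] shoulder [277.6 130.6] width 167.31407992533065 capz -0.003139890978019847
20 edge+y [278.9 265.5] edge-y [277.5 367.3] shoulder [277.8 101.8] width 164.20751621058892 capz 0.0007682945604860734
```

```bash
python3 - <<'E'
from h import *
from scipy.optimize import fsolve
w=vision.snapshot("wrist")
def F(p,full=0):
    y,z,t=p;d=np.array([0,np.sin(t),-np.cos(t)]);n=np.array([0,np.cos(t),np.sin(t)]);B=np.array([.495,y,z])
    e=proj(w,B+.03*n)[1];s=proj(w,B+.145*d+.03*n)[1];wd=proj(w,B+[.03,0,0])[0]-proj(w,B-[.03,0,0])[0]
    return [e-282,s-190,wd-155]
p=fsolve(F,[.34,.17,.1]);print(p[:2],np.degrees(p[2]),F(p))
y,z,t=p;print("cap edge z",(np.array([y,z])+.19*np.array([np.sin(t),-np.cos(t)])+ -.021*np.array([np.cos(t),np.sin(t)])))
E
```

```text
[0.32172507 0.18352488] -0.2090885293385216 [np.float64(-7.2414536589349154e-09), np.float64(-2.94130586553365e-09), np.float64(-9.41696498557576e-10)]
cap edge z [ 0.30003185 -0.00639722]
```

```bash
python3 - <<'E'
from h import *
np.set_printoptions(precision=3,suppress=True)
s=vision.snapshot("scene");im=s["pixels"]
hsv=cv2.cvtColor(im,cv2.COLOR_BGR2HSV)
sub=im[100:180,310:380]
def yz(px):
    o,v=ray(s,px);k=(.495-o[0])/v[0];return (o+k*v)[1:]
for t in(-15,-5,0,5,15):
    a=np.radians(t);d=np.array([0,np.sin(a),-np.cos(a)]);B=np.array([.495,.34,.185])
    print(t,proj(s,B),proj(s,B+.145*d),proj(s,B+.145*d)-proj(s,B))
m=cv2.inRange(hsv,(5,90,50),(22,255,255));m2=np.zeros_like(m);m2[105:190,310:380]=m[105:190,310:380]
n,l,st,c=cv2.connectedComponentsWithStats(m2)
for i in range(1,n):
    if st[i,4]>25: print(st[i],c[i])
for r in range(108,180,4): 
    x=np.where(m2[r])[0]; print(r,(x.min(),x.max()) if len(x) else None,end=" ")
E
```

```text
-15 [346.962 125.542] [334.267 162.099] [-12.695  36.557]
-5 [346.962 125.542] [339.093 158.999] [-7.869 33.457]
0 [346.962 125.542] [341.562 157.118] [-5.401 31.576]
5 [346.962 125.542] [344.049 155.033] [-2.913 29.491]
15 [346.962 125.542] [349.022 150.307] [ 2.06  24.765]
[334 120  21  21 353] [343.348 130.161]
[331 150  19  17 207] [339.063 158.667]
[353 163  27  27 103] [366.65  176.825]
108 None 112 None 116 None 120 (np.int64(341), np.int64(345)) 124 (np.int64(335), np.int64(352)) 128 (np.int64(334), np.int64(353)) 132 (np.int64(334), np.int64(352)) 136 (np.int64(335), np.int64(351)) 140 (np.int64(339), np.int64(348)) 144 None 148 None 152 (np.int64(331), np.int64(349)) 156 (np.int64(331), np.int64(348)) 160 (np.int64(331), np.int64(347)) 164 (np.int64(334), np.int64(379)) 168 (np.int64(374), np.int64(377)) 172 (np.int64(370), np.int64(373)) 176 (np.int64(366), np.int64(369))
```

>>> move_arm:
  targets:
    - [[0, -0.52, 0.05], 0, 0.373]
    - [[0, -0.53, 0], 0, 0.373]
    - [[0, -0.52, -0.04], 0, 0.373]
    - [[0, -0.51, -0.1], 0, 0.373]
    - [[0, -0.51, -0.15], 0, 0.373]
    - [[0, -0.48, -0.2], 0, 0.373]
    - [[0, -0.46, -0.24], 0, 0.373]
    - [[0, -0.44, -0.29], 0, 0.373]

```text
time: 17.6
eef_pos: [0.4947, 0.2171, 0.1114]
ee_rot: [0.706, 0.708, -0.0, 0.0]
wrist_force: [0.3, -1.0, -0.5]
opening: 0.059
finger_force: 10.5
```

>>> move_arm:
  targets:
    - [[0, -0.41, -0.33], 0, 0.373]
    - [[0, -0.37, -0.37], 0, 0.373]
    - [[0, -0.34, -0.4], 0, 0.373]
    - [[0, -0.3, -0.44], 0, 0.373]
    - [[0, -0.26, -0.46], 0, 0.373]
    - [[0, -0.21, -0.48], 0, 0.373]
    - [[0, -0.17, -0.4], 0, 0.373]
    - [[0, 0, 0], 0, 0.373]

```text
time: 18.27
eef_pos: [0.4925, 0.1545, 0.0229]
ee_rot: [0.707, 0.707, -0.003, -0.0]
wrist_force: [-1.0, -1.5, -0.9]
opening: 0.0591
finger_force: 10.8
```

```bash
python3 - <<'E'
from h import *
np.set_printoptions(precision=3,suppress=True)
st=ctrl.read_state();print(st["eef_pos"],st["opening"],st["wrist_force"],st["wrist_torque"],st["finger_force"])
E
```

```text
[0.493 0.154 0.023] 0.059118411518898316 [-1.03  -1.527 -0.929] [-0.285  0.129  0.09 ] 10.831581763923168
```

Lower the remaining ~1.2 cm, release, lift and move over the cap end for a measurement.

>>> move_arm:
  targets:
    - [[0, -0.08, -0.2], 0, 0.373]
    - [[0, -0.08, -0.2], 0, 0.373]
    - [[0, 0, 0], 0, 0.373]
    - [[0, 0, 0], 0, 0.5]
    - [[0, 0, 0], 0, 1]
    - [[0, 0, 0], 0, 1]
    - [[0, 0, 0], 0, 1]

```text
time: 18.85
eef_pos: [0.4953, 0.1544, 0.0142]
ee_rot: [0.705, 0.709, 0.001, 0.0]
wrist_force: [0.5, -0.5, 0.3]
opening: 0.0854
finger_force: 0.0
```

>>> move_arm:
  targets:
    - [[0, 0, 0.6], 0, 1]
    - [[0, 0, 1], 0, 1]
    - [[0, 0, 1], 0, 1]
    - [[0, 0, 1], 0, 1]
    - [[0, 0, 1], 0, 1]
    - [[0, 0, 0.5], 0, 1]
    - [[0, 0, 0], 0, 1]

```text
time: 19.43
eef_pos: [0.4982, 0.155, 0.1714]
ee_rot: [0.706, 0.709, 0.005, 0.001]
wrist_force: [0.7, 0.3, 0.4]
opening: 0.0853
finger_force: 0.0
```

```bash
python3 - <<'E'
from h import *
np.set_printoptions(precision=3,suppress=True)
w=vision.snapshot("wrist");st=ctrl.read_state();print(st["eef_pos"],st["wrist_force"])
print([(at_z(w,r["pixel"],.03),r["pixel"],r["conf"]) for r in models.place_of("wrist","bottle")],models.spot_in("wrist","bottle")[:1])
hsv=cv2.cvtColor(w["pixels"],cv2.COLOR_BGR2HSV);m=cv2.inRange(hsv,(5,100,80),(25,255,255));
n,l,sts,cen=cv2.connectedComponentsWithStats(m)
for i in np.argsort(-sts[1:,4])[:3]+1:
    b=sts[i];print(b,cen[i],"ends",at_z(w,(cen[i][0],b[1]),.03),at_z(w,(cen[i][0],b[1]+b[3]),.03))
    if b[4]>4000:
        for r in (b[1]+8,b[1]+b[3]//2,b[1]+b[3]-15): x=np.where(l[r]==i)[0];print(r,x.min(),x.max())
t=vision.snapshot("top");print([(at_z(t,r["pixel"],.03),r["pixel"],r["conf"]) for r in models.place_of("top","bottle")])
E
```

```text
[0.497 0.155 0.169] [-0.587 -0.295 -0.668]
[(array([0.494, 0.123, 0.03 ]), [270.5, 228.1], 0.72), (array([0.712, 0.022, 0.03 ]), [488.6, 323.1], 0.68)] [{'bbox': [463.2, 301.5, 558.9, 354.6], 'conf': 0.97}]
[ 231   20   77  106 7406] [269.384  75.777] ends [0.493 0.291 0.03 ] [0.493 0.211 0.03 ]
28 245 293
73 232 307
111 233 307
[ 205  298   72   88 4935] [243.341 343.731] ends [0.469 0.055 0.03 ] [ 0.466 -0.049  0.03 ]
306 225 266
342 212 274
371 206 276
[ 235  199   71   42 2380] [270.358 220.261] ends [0.494 0.15  0.03 ] [0.494 0.111 0.03 ]
[(array([0.491, 0.123, 0.03 ]), [246.9, 249.3], 0.74), (array([ 0.733, -0.   ,  0.03 ]), [293.1, 160.6], 0.7), (array([ 0.776, -0.086,  0.03 ]), [324.4, 145.4], 0.56)]
```

>>> move_arm:
  targets:
    - [[-0.02, 0.95, 0], 0, 1]
    - [[-0.02, 0.95, 0], 0, 1]
    - [[-0.02, 0.95, 0], 0, 1]
    - [[-0.02, 0.95, 0], 0, 1]
    - [[0, 0.94, 0], 0, 1]
    - [[0, 0, -0.9], 0, 1]
    - [[0, 0, -0.9], 0, 1]
    - [[0, 0, -0.9], 0, 1]
    - [[0, 0, -0.9], 0, 1]
    - [[0, 0, -0.9], 0, 1]

```text
time: 20.52
eef_pos: [0.4911, 0.2949, 0.0287]
ee_rot: [0.706, 0.709, -0.002, -0.0]
wrist_force: [0.0, -0.1, 0.3]
opening: 0.0853
finger_force: 0.0
```

>>> move_arm:
  targets:
    - [[0, 0, -0.6], 0, 1]
    - [[0, 0, -0.25], 0, 1]
    - [[0, 0, 0], 0, 1]
    - [[0, 0, 0], 0, -1]
    - [[0, 0, 0], 0, -1]
    - [[0, 0, 0], 0, -1]
    - [[0, 0, 0], 0, -1]
    - [[0, 0, 0], 0, -1]
    - [[0, 0, 0], 0, -1]

```text
time: 21.27
eef_pos: [0.4936, 0.2968, 0.0079]
ee_rot: [0.706, 0.709, 0.002, -0.0]
wrist_force: [-0.3, -0.5, 5.2]
opening: 0.0397
finger_force: 61.9
```

>>> move_arm:
  targets:
    - [[0, -0.06, 0.3], 0, -1]
    - [[0, -0.08, 0.3], 0, -1]
    - [[0, -0.12, 0.38], 0, -1]
    - [[0, -0.15, 0.38], 0, -1]
    - [[0, 0, 0], 0, -0.07]
    - [[0, 0, 0], 0, -0.05]

```text
time: 21.77
eef_pos: [0.4933, 0.2832, 0.0482]
ee_rot: [0.706, 0.708, 0.001, 0.0]
wrist_force: [-0.4, -0.0, -2.8]
opening: 0.0405
finger_force: 32.1
```

>>> move_arm:
  targets:
    - [[0, 0, 0], 0, -0.045]
    - [[0, 0, 0], 0, -0.045]

```text
time: 21.93
eef_pos: [0.492, 0.2834, 0.0467]
ee_rot: [0.705, 0.709, -0.0, -0.0]
wrist_force: [-0.2, 0.1, -2.7]
opening: 0.0409
finger_force: 24.7
```

```bash
python3 - <<'E'
from h import *
np.set_printoptions(precision=4,suppress=True)
st=ctrl.read_state();print(st["eef_pos"],st["opening"],st["wrist_force"],st["wrist_torque"],st["finger_force"])
E
```

```text
[0.492  0.2834 0.0467] 0.04089035049398557 [-0.206   0.1083 -2.7291] [-0.0762 -0.0426  0.0017] 24.73196268081665
```

>>> move_arm:
  targets:
    - [[0, -0.18, 0.36], 0, -0.038]
    - [[0, -0.2, 0.35], 0, -0.038]
    - [[0, -0.23, 0.33], 0, -0.038]
    - [[0, -0.25, 0.31], 0, -0.038]
    - [[0, -0.28, 0.29], 0, -0.038]
    - [[0, -0.3, 0.27], 0, -0.038]
    - [[0, -0.32, 0.25], 0, -0.038]
    - [[0, -0.33, 0.23], 0, -0.038]
    - [[0, -0.35, 0.2], 0, -0.038]

```text
time: 22.68
eef_pos: [0.4933, 0.2106, 0.1264]
ee_rot: [0.706, 0.709, 0.002, -0.0]
wrist_force: [1.3, 3.5, 1.9]
opening: 0.041
finger_force: 13.7
```

```bash
python3 - <<'E'
from h import *
np.set_printoptions(precision=4,suppress=True)
st=ctrl.read_state();print(st["eef_pos"],st["opening"],st["wrist_force"],st["wrist_torque"],st["finger_force"])
E
```

```text
[0.4933 0.2106 0.1264] 0.04096255188882665 [1.3494 3.4979 1.8791] [ 0.6416  0.0607 -0.064 ] 13.709554374217987
```

>>> move_arm:
  targets:
    - [[0, 0, 0.4], 0, -0.038]
    - [[0, -0.2, 0.4], 0, -0.038]
    - [[0, -0.3, 0.4], 0, -0.038]
    - [[0, -0.4, 0.3], 0, -0.038]
    - [[0, -0.5, 0.3], 0, -0.038]
    - [[0, -0.5, 0.3], 0, -0.038]
    - [[0, 0, 0], 0, -0.038]

```text
time: 23.27
eef_pos: [0.4946, 0.1484, 0.1904]
ee_rot: [0.708, 0.706, 0.002, 0.001]
wrist_force: [0.5, -0.5, -0.1]
opening: 0.041
finger_force: 0.0
```

```bash
python3 - <<'E'
from h import *
np.set_printoptions(precision=4,suppress=True)
st=ctrl.read_state();print(st["eef_pos"],st["opening"],st["wrist_force"],st["wrist_torque"],st["finger_force"])
w=vision.snapshot("wrist");s=vision.snapshot("scene")
for n,v in(("w",w),("s",s)):
    hsv=cv2.cvtColor(v["pixels"],cv2.COLOR_BGR2HSV);m=cv2.inRange(hsv,(5,90,50),(25,255,255));
    k,l,sts,cen=cv2.connectedComponentsWithStats(m)
    for i in np.argsort(-sts[1:,4])[:5]+1: print(n,sts[i],cen[i])
X=[proj(s,(.493,st["eef_pos"][1],z)) for z in(0,.06,.12,.19)];print(X)
cv2.imwrite("pics/s12.png",np.hstack([w["pixels"],cv2.resize(s["pixels"][100:310,270:390],(240,420))]))
E
```

```text
[0.4946 0.1484 0.1904] 0.04104712461148358 [ 0.548  -0.4988 -0.056 ] [-0.0486 -0.0392  0.0071] 0.0
w [ 217  282   66   94 4833] [250.9063 330.7691]
w [ 213    0  114   97 4176] [272.2581  60.8185]
w [260 102  27   4  34] [273.2941 103.4706]
w [289  99   3   2   4] [290.   99.5]
s [    0     0   133   150 14473] [59.2727 61.5544]
s [ 161    0  101   67 4630] [204.562   27.9989]
s [287   0  50  37 935] [316.7326  10.8706]
s [306 267  36  41 861] [322.0244 290.784 ]
s [253 196  21  29 474] [263.0865 208.8143]
[array([300.8559, 196.0806]), array([301.4251, 184.8426]), array([302.0411, 172.668 ]), array([302.8269, 157.1202])]
```

```bash
python3 - <<'E'
from h import *
np.set_printoptions(precision=3,suppress=True)
w=vision.snapshot("wrist");t=vision.snapshot("top");s=vision.snapshot("scene")
for n,v in(("wrist",w),("top",t),("scene",s)):
    for r in models.place_of(n,"bottle"): print(n,r["pixel"],round(r["conf"],2),at_z(v,r["pixel"],.03)[:2],at_z(v,r["pixel"],0)[:2])
    for r in models.spot_in(n,"bottle"): print("  box",r["bbox"],round(r["conf"],2))
hsv=cv2.cvtColor(w["pixels"],cv2.COLOR_BGR2HSV);m=cv2.inRange(hsv,(5,100,60),(25,255,255));l=m
for r in range(0,110,10): x=np.where(m[r])[0];y=np.where((w["pixels"][r].min(1)>120))[0];print(r,(x.min(),x.max()) if len(x) else None,(y.min(),y.max(),len(y)) if len(y) else None)
E
```

```text
wrist [276.5, 77.3] 0.9 [0.493 0.246] [0.493 0.248]
wrist [487.2, 313.3] 0.89 [0.713 0.019] [ 0.733 -0.   ]
  box [208.5, 0.0, 327.0, 103.7] 0.9
  box [465.5, 287.5, 560.0, 398.3] 0.65
top [324.3, 147.9] 0.81 [ 0.769 -0.086] [ 0.778 -0.089]
top [293.1, 161.1] 0.8 [ 0.732 -0.   ] [ 0.74  -0.001]
  box [308.3, 98.7, 345.0, 155.1] 0.89
  box [279.7, 132.1, 309.7, 172.8] 0.87
scene [321.3, 175.1] 0.93 [0.495 0.241] [0.48 0.26]
scene [207.1, 252.9] 0.67 [ 0.46  -0.204] [ 0.444 -0.198]
scene [319.0, 310.0] 0.63 [ 0.802 -0.098] [ 0.796 -0.089]
  box [315.4, 124.6, 345.4, 184.9] 0.79
  box [303.2, 254.1, 341.5, 323.2] 0.61
  box [316.5, 237.1, 341.0, 262.6] 0.6
0 (np.int64(209), np.int64(324)) (np.int64(462), np.int64(559), 98)
10 (np.int64(210), np.int64(323)) (np.int64(462), np.int64(559), 98)
20 (np.int64(213), np.int64(321)) (np.int64(461), np.int64(559), 99)
30 (np.int64(218), np.int64(318)) (np.int64(461), np.int64(559), 99)
40 (np.int64(222), np.int64(315)) (np.int64(316), np.int64(559), 101)
50 (np.int64(228), np.int64(313)) (np.int64(226), np.int64(559), 104)
60 (np.int64(232), np.int64(309)) (np.int64(230), np.int64(559), 107)
70 (np.int64(241), np.int64(300)) (np.int64(235), np.int64(559), 117)
80 (np.int64(256), np.int64(284)) (np.int64(240), np.int64(559), 142)
90 (np.int64(245), np.int64(304)) (np.int64(247), np.int64(559), 156)
100 (np.int64(254), np.int64(296)) (np.int64(261), np.int64(559), 129)
```

View pics/s12.png

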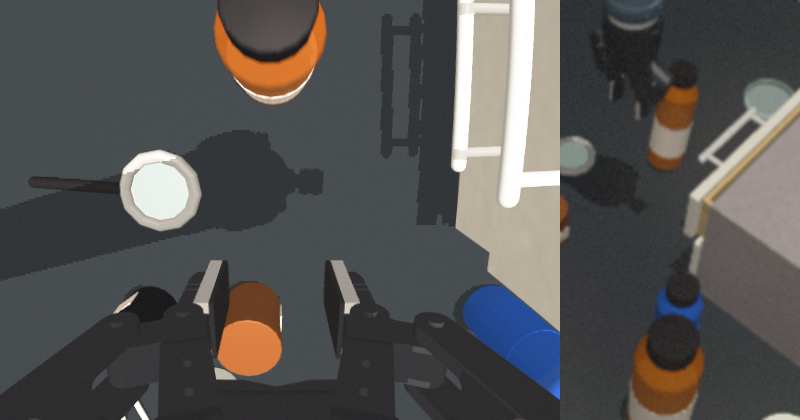

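The bottle slipped out of the loose grip but is standing upright, cap up, at about (0.49, 0.25): wrist picture (270,50), scene (321,175). I'll raise, open and move over it.

>>> move_arm:
  targets:
    - [[0, 0, 1], 0, 1]
    - [[0, 0, 1], 0, 1]
    - [[0, 0, 1], 0, 1]
    - [[0, 0.5, 0.5], 0, 1]
    - [[0, 0.7, 0], 0, 1]
    - [[0, 0.7, 0], 0, 1]
    - [[0, 0.7, 0], 0, 1]
    - [[0, 0.6, 0], 0, 1]
    - [[0, 0, 0], 0, 1]

```text
time: 24.57
eef_pos: [0.4909, 0.2549, 0.2921]
ee_rot: [0.703, 0.711, 0.0, -0.001]
wrist_force: [-0.6, 1.4, 0.1]
opening: 0.0856
finger_force: 0.0
```

```bash
python3 - <<'E'
from h import *
np.set_printoptions(precision=3,suppress=True)
w=vision.snapshot("wrist");s=vision.snapshot("scene");t=vision.snapshot("top");st=ctrl.read_state();print(st["eef_pos"],st["opening"])
for n,v in(("wrist",w),("scene",s),("top",t)):
    for r in models.place_of(n,"bottle"): print(n,r["pixel"],round(r["conf"],2),at_z(v,r["pixel"],0)[:2])
im=w["pixels"];m=((im.max(2)<60)).astype(np.uint8)
hsv=cv2.cvtColor(im,cv2.COLOR_BGR2HSV);o=cv2.inRange(hsv,(5,100,60),(25,255,255));k,l,ss,c=cv2.connectedComponentsWithStats(o)
for i in np.argsort(-ss[1:,4])[:3]+1: print(ss[i],c[i])
g=cv2.GaussianBlur(cv2.cvtColor(im,cv2.COLOR_BGR2GRAY),(5,5),0)
C=cv2.HoughCircles(g[60:320,180:380],cv2.HOUGH_GRADIENT,1.2,40,param1=60,param2=20,minRadius=25,maxRadius=70);
if C is not None:
    for q in C[0][:4]: p=(q[0]+180,q[1]+60);print("circ",p,q[2],at_z(w,p,.19))
print("exp cap px",proj(w,(.491,.25,.19)),proj(w,(.512,.25,.19)))
E
```

```text
[0.492 0.248 0.292] 0.08590087171097296
wrist [277.3, 152.4] 0.83 [0.491 0.269]
wrist [193.1, 249.2] 0.29 [0.38  0.139]
scene [323.8, 168.4] 0.72 [0.466 0.288]
scene [317.4, 308.1] 0.55 [ 0.789 -0.088]
top [194.6, 251.1] 0.93 [0.487 0.269]
top [292.7, 159.2] 0.71 [0.745 0.   ]
top [324.7, 145.2] 0.69 [ 0.786 -0.09 ]
[ 482   59   63  285 7043] [514.605 197.832]
[ 250    0   57   69 3679] [277.988  34.407]
[ 233  316   49   69 2726] [257.799 351.033]
circ (np.float32(187.8), np.float32(250.20001)) 27.880001 [0.422 0.218 0.19 ]
circ (np.float32(274.2), np.float32(96.600006)) 30.16 [0.488 0.332 0.19 ]
exp cap px [277.029 211.087] [305.103 211.366]
```

```bash
python3 - <<'E'
from h import *
np.set_printoptions(precision=3,suppress=True)
w=vision.snapshot("wrist");s=vision.snapshot("scene");t=vision.snapshot("top")
print([w["pixels"][r,278].tolist() for r in range(0,200,10)])
def cls(im):
    h=cv2.cvtColor(im,cv2.COLOR_BGR2HSV);g=np.full(im.shape[:2],'.');g[(h[...,2]<45)]='#';g[cv2.inRange(h,(3,110,60),(25,255,255))>0]='o';g[(h[...,1]<60)&(h[...,2]>140)]='W';return g
g=cls(t["pixels"]);print("top rows 170-275, cols 95-260")
for r in range(170,275,4): print(r,''.join(g[r,95:262:3]))
g=cls(s["pixels"]);print("scene rows 100-200 cols 280-400")
for r in range(100,200,4): print(r,''.join(g[r,280:400:2]))
for n in("dish","lens"):
    for c,v in(("top",t),("scene",s)): print(n,c,[(at_z(v,r["pixel"],0)[:2],r["pixel"],round(r["conf"],2)) for r in models.place_of(c,n)])
E
```

```text
[[29, 99, 198], [49, 123, 222], [46, 119, 220], [48, 123, 223], [49, 124, 224], [50, 125, 224], [243, 251, 254], [244, 252, 254], [243, 251, 254], [243, 251, 254], [244, 252, 254], [243, 251, 254], [46, 122, 222], [52, 125, 224], [48, 122, 223], [38, 37, 34], [36, 32, 30], [36, 35, 32], [37, 37, 34], [54, 52, 47]]
top rows 170-275, cols 95-260
170 ##.............oo..oo.oo..ooooooooooo...........WWWW....
174 #.........................WWWWWWWWWWWWWWWWWWWWWWWWWWW...
178 .............WWWWWWWWWWWWWWWWWWWWWWWWWWWWWWW............
182 .............WWWWW.WW.....W.............W...............
186 .........................WW.............W.......######..
190 ..........................W....##.......W....#########..
194 .......................#..W.WWWWWWWWWWWWWWWW.#########..
198 ......................##WWWWWWWWW..........###.#........
202 .......................###.....###########.##...........
206 ..............#........###......#...........#...........
210 ........................##.....###############..........
214 ...............#......#####....####.....................
218 ..................
[... 2085 characters left out ...]
WWWWWWWWW
172 ...#.#######.#..#.#....ooooooo...WWW.....WWWW...WWWWWWWWWWWW
176 WW.W..#####.####..#......oo....WWW....WWWWW...WWWWWWWWWWWWWW
180 WWWW........#.####.#..........WW.WW.WWWWW...WWWWWWWWWWWWWWWW
184 WW...............#....#...........WWWWW...WWWWWWWWWWWWWWWWWW
188 .........................#......WWWWW...WWWWWWWWWWWWWWWWWWWW
192 ..............................WWWWW.o.WWWWWWWWWWWWWWWWWWWWWW
196 ............................WWWWW...WWWWWWWWWWWWWWWWWWWWWWWW
dish top []
dish scene [(array([0.541, 0.485]), [377.1, 150.1], 0.51), (array([ 0.604, -0.341]), [202.0, 324.2], 0.31)]
lens top [(array([0.381, 0.134]), [243.3, 290.8], 0.97)]
lens scene [(array([0.401, 0.131]), [277.4, 183.0], 0.96)]
```

>>> move_arm:
  targets:
    - [[0, 0.83, 0], 0, 1]
    - [[0, 0.83, 0], 0, 1]
    - [[0, 0.83, -0.3], 0, 1]
    - [[0, 0.83, -0.6], 0, 1]
    - [[0, 0, -1], 0, 1]
    - [[0, 0, -1], 0, 1]
    - [[0, 0, -1], 0, 1]
    - [[0, 0, -1], 0, 1]
    - [[0, 0, -1], 0, 1]
    - [[0, 0, -1], 0, 1]

```text
time: 26.05
eef_pos: [0.4923, 0.3491, 0.0843]
ee_rot: [0.705, 0.709, 0.0, -0.0]
wrist_force: [1.1, 0.6, 0.1]
opening: 0.0854
finger_force: 0.0
```

>>> move_arm:
  targets:
    - [[0, 0, -1], 0, 1]
    - [[0, 0, -0.9], 0, 1]
    - [[0, 0, -0.6], 0, 1]
    - [[0, 0, 0], 0, 1]
    - [[0, 0, 0], 0, -1]
    - [[0, 0, 0], 0, -1]
    - [[0, 0, 0], 0, -1]
    - [[0, 0, 0], 0, -1]
    - [[0, 0, 0], 0, -1]

```text
time: 26.8
eef_pos: [0.4939, 0.35, 0.0129]
ee_rot: [0.706, 0.709, 0.002, 0.0]
wrist_force: [-1.7, -1.1, 6.9]
opening: 0.0571
finger_force: 64.4
```

>>> move_arm:
  targets:
    - [[0, 0, 0.5], 0, -1]
    - [[0, -0.3, 0.4], 0, -1]
    - [[0, -1, 0], 0, -1]
    - [[0, -1, 0], 0, -1]
    - [[0, -1, 0], 0, -1]
    - [[0, -1, 0], 0, -1]
    - [[0, -0.5, -0.2], 0, -1]
    - [[0, 0, -0.4], 0, -1]
    - [[0, 0, -0.3], 0, -1]
    - [[0, 0, 0], 0, -1]

```text
time: 27.63
eef_pos: [0.4922, 0.2049, 0.0102]
ee_rot: [0.705, 0.709, -0.0, -0.0]
wrist_force: [0.6, -1.6, -1.8]
opening: 0.057
finger_force: 67.9
```

```bash
python3 - <<'E'
from h import *
np.set_printoptions(precision=4,suppress=True)
st=ctrl.read_state();print(st["eef_pos"],st["opening"],st["wrist_force"],st["wrist_torque"],st["finger_force"])
w=vision.snapshot("wrist")
im=w["pixels"];print([(r,im[r,276].tolist()) for r in range(0,420,12)])
E
```

```text
[0.4922 0.2049 0.0102] 0.05696316361144754 [ 0.6447 -1.5557 -1.8357] [-0.2572  0.0037  0.0025] 67.94205397367477
[(0, [63, 63, 68]), (12, [66, 67, 72]), (24, [60, 62, 71]), (36, [63, 61, 66]), (48, [29, 38, 49]), (60, [43, 142, 249]), (72, [45, 140, 246]), (84, [42, 138, 246]), (96, [43, 138, 246]), (108, [44, 143, 248]), (120, [64, 164, 253]), (132, [79, 185, 254]), (144, [77, 182, 254]), (156, [80, 181, 254]), (168, [75, 178, 254]), (180, [74, 178, 254]), (192, [72, 177, 254]), (204, [69, 175, 254]), (216, [73, 176, 254]), (228, [80, 182, 254]), (240, [78, 183, 254]), (252, [76, 181, 254]), (264, [73, 180, 254]), (276, [73, 179, 254]), (288, [233, 246, 252]), (300, [234, 246, 252]), (312, [232, 245, 252]), (324, [233, 246, 252]), (336, [232, 245, 251]), (348, [233, 246, 252]), (360, [233, 246, 252]), (372, [234, 246, 252]), (384, [234, 246, 252]), (396, [46, 44, 46]), (408, [46, 46, 46])]
```

>>> move_arm:
  targets:
    - [[0, 0, 0], 0, 0]
    - [[0, 0, 0], 0, 1]
    - [[0, 0, 0], 0, 1]
    - [[0, 0, 0.7], 0, 1]
    - [[0, 0, 1], 0, 1]
    - [[0, 0, 1], 0, 1]
    - [[0, 0, 1], 0, 1]
    - [[0, 0, 0.8], 0, 1]
    - [[0, 0, 0], 0, 1]

```text
time: 28.43
eef_pos: [0.497, 0.2076, 0.1518]
ee_rot: [0.705, 0.709, 0.006, 0.001]
wrist_force: [0.8, 0.4, 1.0]
opening: 0.0853
finger_force: 0.0
```

```bash
python3 - <<'E'
from h import *
np.set_printoptions(precision=4,suppress=True)
st=ctrl.read_state();print(st["eef_pos"],st["opening"])
w=vision.snapshot("wrist");t=vision.snapshot("top")
print([(at_z(w,r["pixel"],.03),r["pixel"],r["conf"]) for r in models.place_of("wrist","bottle")])
print([(at_z(t,r["pixel"],.03),r["pixel"],r["conf"]) for r in models.place_of("top","bottle")])
im=w["pixels"];h=cv2.cvtColor(im,cv2.COLOR_BGR2HSV);o=cv2.inRange(h,(5,100,80),(25,255,255));k,l,ss,c=cv2.connectedComponentsWithStats(o)
for i in np.argsort(-ss[1:,4])[:3]+1:
    b=ss[i];print(b,c[i],at_z(w,(c[i][0],b[1]),.05),at_z(w,(c[i][0],b[1]+b[3]),.05))
print([(r,im[r,int(c[np.argsort(-ss[1:,4])[0]+1][0])].tolist()) for r in range(0,60,5)])
E
```

```text
[0.497  0.2076 0.1518] 0.08528919989313338
[(array([0.4928, 0.1316, 0.03  ]), [270.3, 284.9], 0.85)]
[(array([0.7325, 0.0076, 0.03  ]), [290.3, 160.9], 0.84), (array([ 0.7727, -0.0873,  0.03  ]), [324.8, 146.7], 0.75), (array([0.4863, 0.1314, 0.03  ]), [243.7, 251.2], 0.56), (array([0.689 , 0.2509, 0.03  ]), [201.2, 176.5], 0.48)]
[ 229   81   79  110 7920] [267.9923 137.4721] [0.4916 0.296  0.05  ] [0.4914 0.2187 0.05  ]
[ 233  258   72   44 2253] [268.2867 281.5246] [0.4915 0.1654 0.05  ] [0.4913 0.1266 0.05  ]
[ 218  353   58   33 1308] [248.0986 369.0245] [0.4738 0.0767 0.05  ] [0.4729 0.0408 0.05  ]
[(0, [79, 76, 71]), (5, [78, 75, 69]), (10, [79, 78, 72]), (15, [79, 75, 71]), (20, [79, 77, 70]), (25, [80, 77, 71]), (30, [78, 76, 71]), (35, [80, 77, 72]), (40, [78, 75, 70]), (45, [54, 56, 61]), (50, [65, 65, 71]), (55, [67, 68, 73])]
```

>>> move_arm:
  targets:
    - [[-0.1, 0.82, 0], 0, 1]
    - [[-0.07, 0.82, 0], 0, 1]
    - [[0, 0.82, 0], 0, 1]
    - [[0, 0.82, -0.3], 0, 1]
    - [[0, 0, -1], 0, 1]
    - [[0, 0, -1], 0, 1]
    - [[0, 0, -1], 0, 1]
    - [[0, 0, -0.9], 0, 1]
    - [[0, 0, -0.6], 0, 1]
    - [[0, 0, 0], 0, 1]

```text
time: 29.47
eef_pos: [0.4819, 0.3, -0.0046]
ee_rot: [0.705, 0.709, -0.006, -0.001]
wrist_force: [-1.3, -0.7, -1.3]
opening: 0.0852
finger_force: 0.0
```

>>> move_arm:
  targets:
    - [[0, 0, 0], 0, -1]
    - [[0, 0, 0], 0, -1]
    - [[0, 0, 0], 0, -1]
    - [[0, 0, 0], 0, -1]
    - [[0, 0, 0], 0, -1]
    - [[0, 0, 0], 0, -1]

```text
time: 29.97
eef_pos: [0.489, 0.3044, 0.0036]
ee_rot: [0.706, 0.709, 0.002, 0.0]
wrist_force: [-0.3, 0.1, 5.2]
opening: 0.0399
finger_force: 60.8
```

>>> move_arm:
  targets:
    - [[0, 0, 0.3], 0, -1]
    - [[0, 0, 0.3], 0, -1]
    - [[0, 0, 0.3], 0, -1]
    - [[0, 0, 0], 0, -0.07]
    - [[0, 0, 0], 0, -0.055]
    - [[0, 0, 0], 0, -0.048]
    - [[0, 0, 0], 0, -0.045]

```text
time: 30.55
eef_pos: [0.4867, 0.303, 0.0282]
ee_rot: [0.706, 0.709, -0.001, -0.0]
wrist_force: [-1.2, 0.4, -1.9]
opening: 0.0409
finger_force: 28.3
```

```bash
python3 - <<'E'
from h import *
np.set_printoptions(precision=4,suppress=True)
st=ctrl.read_state();print(st["eef_pos"],st["opening"],st["wrist_force"],st["wrist_torque"],st["finger_force"])
E
```

```text
[0.4867 0.303  0.0282] 0.040902826539373265 [-1.2103  0.3704 -1.8607] [ 0.0979 -0.0028 -0.0381] 28.321280479431152
```

>>> move_arm:
  targets:
    - [[0, 0, 0.4], 0, -0.044]
    - [[0, 0, 0.4], 0, -0.044]
    - [[0, 0, 0.4], 0, -0.044]
    - [[0, 0, 0.4], 0, -0.044]
    - [[0, 0, 0.4], 0, -0.044]
    - [[0, 0, 0.4], 0, -0.044]
    - [[0, 0, 0], 0, -0.044]

```text
time: 31.13
eef_pos: [0.4895, 0.3049, 0.1044]
ee_rot: [0.706, 0.708, 0.003, 0.0]
wrist_force: [0.9, 1.1, -0.7]
opening: 0.0409
finger_force: 25.4
```

```bash
python3 - <<'E'
from h import *
np.set_printoptions(precision=4,suppress=True)
st=ctrl.read_state();print(st["eef_pos"],st["opening"],st["wrist_force"],st["wrist_torque"],st["finger_force"])
w=vision.snapshot("wrist");im=w["pixels"];h=cv2.cvtColor(im,cv2.COLOR_BGR2HSV);o=cv2.inRange(h,(5,100,80),(25,255,255));k,l,ss,c=cv2.connectedComponentsWithStats(o)
for i in np.argsort(-ss[1:,4])[:3]+1: print(ss[i],c[i])
E
```

```text
[0.4895 0.3049 0.1044] 0.04089739605320607 [ 0.9077  1.0795 -0.6597] [0.3587 0.0178 0.0083] 25.419182241412273
[ 221  299  110   88 5639] [275.9273 348.0984]
```

>>> move_arm:
  targets:
    - [[0, 0.05, 0.4], 0, -0.042]
    - [[0, 0.05, 0.4], 0, -0.042]
    - [[0, 0.05, 0.4], 0, -0.042]
    - [[0, 0.05, 0.4], 0, -0.042]
    - [[0, 0, 0.4], 0, -0.042]
    - [[0, 0, 0.4], 0, -0.042]
    - [[0, 0, 0], 0, -0.042]

```text
time: 31.77
eef_pos: [0.4894, 0.3103, 0.1762]
ee_rot: [0.706, 0.709, 0.003, 0.0]
wrist_force: [1.2, 0.6, -2.1]
opening: 0.041
finger_force: 21.8
```

```bash
python3 - <<'E'
from h import *
np.set_printoptions(precision=4,suppress=True)
st=ctrl.read_state();print(st["eef_pos"],st["opening"],st["wrist_force"],st["wrist_torque"],st["finger_force"])
s=vision.snapshot("scene");w=vision.snapshot("wrist");im=w["pixels"];h=cv2.cvtColor(im,cv2.COLOR_BGR2HSV);o=cv2.inRange(h,(5,100,80),(25,255,255));k,l,ss,c=cv2.connectedComponentsWithStats(o)
for i in np.argsort(-ss[1:,4])[:3]+1: print(ss[i],c[i])
def cls(im):
    h=cv2.cvtColor(im,cv2.COLOR_BGR2HSV);g=np.full(im.shape[:2],'.');g[(h[...,2]<45)]='#';g[cv2.inRange(h,(3,110,60),(25,255,255))>0]='o';g[(h[...,1]<60)&(h[...,2]>140)]='W';return g
g=cls(s["pixels"])
for r in range(90,200,4): print(r,''.join(g[r,290:380:2]))
for y in(.25,.28,.305,.33): print(y,proj(s,(.49,y,.02)))
print(proj(s,(.49,.305,.19)))
E
```

```text
[0.4894 0.3103 0.1762] 0.040954449208102 [ 1.234   0.5616 -2.0888] [ 0.1341 -0.0847  0.0121] 21.815194487571716
[ 215  198  122   62 2343] [276.1127 221.0405]
90 ....................#############.#..........
94 .................##..#############...........
98 .................##..#############...........
102 ..................################...........
106 ..................#############..............
110 ..................##############.............
114 ....................####...#####.............
118 ......................##########.##..........
122 ......................######..####...........
126 ......................o.###..#...............
130 ....................ooooooo..#...............
134 ...................ooooooooooo...............
138 ...................oooooooooo................
142 ..................oooooooooo.................
146 ..................oooooooooo.........WWWWWWWW
150 #######...........WWooooooo..........WWWWWWWW
154 ##.###########...WWWWWWWW............WWWWWWWW
158 ###.#########...WWWWWWWWW...........WWWWWWWWW
162 ##.###########.WWWWWWWWW.........WWW....WWWWW
166 ......#.####.#ooo.WWWWW........WWW.....WWWW..
170 ............#..oooooooo......WWW.....WWWW...W
174 .................ooooo.....WWW....WWWWW...WWW
178 .................#.#.....WWWW...WWWWW...WWWWW
182 ..............................WWWWW...WWWWWWW
186 ............................WWWWW...WWWWWWWWW
190 ..........................WWWWW...WWWWWWWWWWW
194 ........................WWWWW.o.WWWWWWWWWWWWW
198 .......................WWW....WWWWWWWWWWWWWWW
0.25 [321.8486 174.6423]
0.28 [327.9373 169.7515]
0.305 [332.9266 165.744 ]
0.33 [337.8406 161.7972]
[338.3417 129.2186]
```

>>> move_arm:
  targets:
    - [[0, 0, -0.25], 0, -0.044]
    - [[0, 0, -0.25], 0, -0.044]
    - [[0, 0, -0.2], 0, -0.044]
    - [[0, 0, 0], 0, -0.044]

```text
time: 32.2
eef_pos: [0.4851, 0.3079, 0.1484]
ee_rot: [0.706, 0.709, -0.003, -0.0]
wrist_force: [-0.2, -0.5, -3.6]
opening: 0.0407
finger_force: 21.6
```

```bash
python3 - <<'E'
from h import *
np.set_printoptions(precision=4,suppress=True)
st=ctrl.read_state();print(st["eef_pos"],st["opening"],st["wrist_force"],st["wrist_torque"],st["finger_force"])
E
```

```text
[0.4851 0.3079 0.1484] 0.04071391467732916 [-0.2466 -0.4587 -3.5872] [ 0.0698  0.03   -0.0444] 21.60267859697342
```

>>> move_arm:
  targets:
    - [[0, 0, -0.1], 0, -0.044]
    - [[0, 0, -0.1], 0, -0.044]
    - [[0, 0, 0], 0, -0.044]

```text
time: 32.45
eef_pos: [0.4875, 0.3107, 0.1466]
ee_rot: [0.705, 0.709, 0.001, -0.001]
wrist_force: [-1.1, 1.7, 1.4]
opening: 0.0412
finger_force: 22.0
```

>>> move_arm:
  targets:
    - [[0, 0, -0.07], 0, -0.044]
    - [[0, 0, -0.07], 0, -0.044]
    - [[0, 0, 0], 0, -0.044]

```text
time: 32.7
eef_pos: [0.4899, 0.3129, 0.1455]
ee_rot: [0.705, 0.709, 0.004, -0.001]
wrist_force: [-2.0, 1.6, 10.8]
opening: 0.0414
finger_force: 23.3
```

Contact with about 11 N. Now I'll roll it over its edge with −y motion and press to level it.

>>> move_arm:
  targets:
    - [[0, -0.2, 0], 0, -0.044]
    - [[0, -0.2, 0], 0, -0.044]
    - [[0, -0.2, 0], 0, -0.044]
    - [[0, -0.2, 0], 0, -0.044]
    - [[0, 0, 0], 0, -0.044]

```text
time: 33.12
eef_pos: [0.4915, 0.2875, 0.1469]
ee_rot: [0.706, 0.708, 0.006, 0.0]
wrist_force: [-1.1, 0.6, 13.6]
opening: 0.0412
finger_force: 21.0
```

```bash
cat > tilt.py <<'E'
from h import *
np.set_printoptions(precision=4,suppress=True)
def tilt(x,yr,rows=None):
    st=ctrl.read_state();print(st["eef_pos"],st["opening"],st["wrist_force"],st["wrist_torque"],st["finger_force"])
    s=vision.snapshot("scene");im=s["pixels"];h=cv2.cvtColor(im,cv2.COLOR_BGR2HSV)
    m=(cv2.inRange(h,(3,110,60),(25,255,255))>0)|((h[...,1]<70)&(h[...,2]>120))
    b0=proj(s,(x,yr,.0));c=b0.astype(int);out=[]
    for r in range(c[1]-40,c[1]+8,3):
        xs=np.where(m[r,c[0]-22:c[0]+26])[0]
        if len(xs): out.append((r,xs.min()+c[0]-22,xs.max()+c[0]-22))
    print(out)
    for t in(-10,-5,0,5):
        a=np.radians(t);d=np.array([0,np.sin(a),-np.cos(a)]);T=np.array([x,yr,.15]);print(t,proj(s,T),proj(s,T+.14*d))
    return s
E
python3 -c "
from tilt import *
tilt(.489,ctrl.read_state()['eef_pos'][1])"
```

```text
[0.4915 0.2875 0.1469] 0.041214674136191 [-1.0699  0.5575 13.642 ] [0.4014 0.6406 0.0217] 21.02011263370514
[(138, np.int64(326), np.int64(331)), (141, np.int64(325), np.int64(337)), (144, np.int64(324), np.int64(343)), (147, np.int64(323), np.int64(343)), (150, np.int64(322), np.int64(341)), (153, np.int64(322), np.int64(340)), (156, np.int64(321), np.int64(339)), (159, np.int64(320), np.int64(337)), (162, np.int64(319), np.int64(337)), (165, np.int64(318), np.int64(353)), (168, np.int64(318), np.int64(353)), (171, np.int64(316), np.int64(352)), (174, np.int64(316), np.int64(348)), (177, np.int64(317), np.int64(346))]
-10 [332.9537 141.27  ] [324.1343 173.8072]
-5 [332.9537 141.27  ] [326.5348 172.1452]
0 [332.9537 141.27  ] [328.9593 170.2829]
5 [332.9537 141.27  ] [331.3936 168.2332]
```

>>> move_arm:
  targets:
    - [[0, 0, 0.03], 0, -0.04]
    - [[0, 0, 0], 0, -0.036]
    - [[0, 0, 0], 0, -0.032]
    - [[0, 0, 0], 0, -0.028]
    - [[0, 0, 0], 0, -0.024]
    - [[0, 0, 0], 0, -0.015]
    - [[0, 0, 0], 0, 0.0]
    - [[0, 0, 0], 0, 0.0]

```text
time: 33.83
eef_pos: [0.4875, 0.285, 0.1424]
ee_rot: [0.706, 0.709, 0.0, 0.0]
wrist_force: [0.0, -0.4, -0.2]
opening: 0.0425
finger_force: 0.0
```

```bash
python3 -c "
from tilt import *
tilt(.489,.28)
w=vision.snapshot('wrist')
print([(at_z(w,r['pixel'],0),r['pixel'],r['conf']) for r in models.place_of('wrist','bottle')],models.spot_in('wrist','bottle')[:1])
im=w['pixels'];print([(r,im[r,276].tolist()) for r in range(150,400,15)])
"
```

```text
[0.4875 0.285  0.1424] 0.042543251684417 [ 0.0213 -0.3773 -0.1856] [-0.027   0.0071 -0.038 ] 0.026150369667448103
[(139, np.int64(323), np.int64(324)), (142, np.int64(321), np.int64(326)), (145, np.int64(320), np.int64(339)), (148, np.int64(320), np.int64(338)), (151, np.int64(319), np.int64(338)), (154, np.int64(319), np.int64(337)), (157, np.int64(319), np.int64(336)), (160, np.int64(318), np.int64(335)), (163, np.int64(318), np.int64(335)), (166, np.int64(317), np.int64(352)), (169, np.int64(317), np.int64(352)), (172, np.int64(315), np.int64(351)), (175, np.int64(315), np.int64(347)), (178, np.int64(316), np.int64(347))]
-10 [331.3255 142.5168] [322.6129 175.0315]
-5 [331.3255 142.5168] [325.026 173.36 ]
0 [331.3255 142.5168] [327.4621 171.4886]
5 [331.3255 142.5168] [329.907  169.4301]
[(array([0.485 , 0.2631, 0.    ]), [274.4, 216.2], 0.76)] [{'bbox': [221.4, 183.4, 332.8, 383.9], 'conf': 0.91}]
[(150, [118, 113, 106]), (165, [85, 81, 76]), (180, [84, 79, 74]), (195, [238, 249, 253]), (210, [239, 249, 253]), (225, [63, 130, 224]), (240, [60, 130, 224]), (255, [67, 156, 249]), (270, [74, 189, 255]), (285, [72, 187, 255]), (300, [44, 48, 49]), (315, [51, 49, 50]), (330, [57, 56, 60]), (345, [57, 55, 60]), (360, [60, 57, 62]), (375, [59, 56, 61]), (390, [70, 66, 70])]
```

>>> move_arm:
  targets:
    - [[0, 0, 0], 0, 0.6]
    - [[0, 0, 0], 0, 0.6]
    - [[0.06, -0.2, 0.08], 0, 0.6]
    - [[0, -0.2, 0.08], 0, 0.6]
    - [[0, 0, 0], 0, 0.6]
    - [[0, 0, 0], 0, -1]
    - [[0, 0, 0], 0, -1]
    - [[0, 0, 0], 0, -1]
    - [[0, 0, 0], 0, -1]
    - [[0, 0, 0], 0, -1]

```text
time: 34.87
eef_pos: [0.4891, 0.2742, 0.1476]
ee_rot: [0.705, 0.709, 0.001, -0.0]
wrist_force: [-0.7, 0.9, 2.5]
opening: 0.0328
finger_force: 51.7
```

>>> move_arm:
  targets:
    - [[0, 0, 0.5], 0, -1]
    - [[0, 0, 0.5], 0, -1]
    - [[0, 0, 0], 0, -1]

```text
time: 35.12
eef_pos: [0.4903, 0.2737, 0.1787]
ee_rot: [0.706, 0.709, 0.002, 0.0]
wrist_force: [0.8, 1.0, -2.5]
opening: 0.0326
finger_force: 52.2
```

```bash
python3 -c "
from tilt import *
tilt(.489,.272)"
```

```text
[0.4903 0.2737 0.1787] 0.03262879199978268 [ 0.8438  0.9975 -2.5094] [ 0.1253 -0.1626  0.0072] 52.16491520404816
[(137, np.int64(319), np.int64(320)), (140, np.int64(317), np.int64(336)), (143, np.int64(317), np.int64(336)), (146, np.int64(317), np.int64(336)), (149, np.int64(317), np.int64(335)), (152, np.int64(317), np.int64(335)), (155, np.int64(317), np.int64(334)), (158, np.int64(317), np.int64(334)), (161, np.int64(318), np.int64(333)), (164, np.int64(317), np.int64(333)), (167, np.int64(317), np.int64(333)), (170, np.int64(316), np.int64(350)), (173, np.int64(317), np.int64(350)), (176, np.int64(320), np.int64(346)), (179, np.int64(339), np.int64(348))]
-10 [329.5808 143.8527] [320.9835 176.3429]
-5 [329.5808 143.8527] [323.4101 174.6611]
0 [329.5808 143.8527] [325.8586 172.7798]
5 [329.5808 143.8527] [328.3149 170.712 ]
```

>>> move_arm:
  targets:
    - [[0, 0, -0.5], 0, -1]
    - [[0, 0, -0.3], 0, -1]
    - [[0, 0, -0.2], 0, -1]
    - [[0, 0, 0], 0, 0]
    - [[0, 0, 0], 0, 0.6]
    - [[0, 0, 0], 0, 0.6]
    - [[0.05, -0.25, 0], 0, 0.6]
    - [[0, -0.25, 0], 0, 0.6]
    - [[0, 0, 0], 0, 0.6]
    - [[0, 0, 0], 0, 0.6]

```text
time: 36.0
eef_pos: [0.4908, 0.2567, 0.1471]
ee_rot: [0.706, 0.708, -0.0, 0.0]
wrist_force: [-0.4, -0.5, -0.1]
opening: 0.0683
finger_force: 0.0
```

>>> move_arm:
  targets:
    - [[0, 0, 0], 0, -1]
    - [[0, 0, 0], 0, -1]
    - [[0, 0, 0], 0, -1]
    - [[0, 0, 0], 0, -1]
    - [[0, 0, 0], 0, -1]

```text
time: 36.42
eef_pos: [0.4902, 0.2588, 0.1475]
ee_rot: [0.705, 0.709, -0.0, -0.0]
wrist_force: [-1.9, 0.1, 3.8]
opening: 0.0403
finger_force: 60.2
```

```bash
python3 -c "
from tilt import *
tilt(.489,.26)"
```

```text
[0.4902 0.2588 0.1475] 0.04025993237336555 [-1.9209  0.0673  3.7967] [-0.0778  0.6765  0.036 ] 60.20927667617798
[(142, np.int64(320), np.int64(321)), (145, np.int64(318), np.int64(322)), (148, np.int64(317), np.int64(336)), (151, np.int64(317), np.int64(336)), (154, np.int64(317), np.int64(335)), (157, np.int64(316), np.int64(334)), (160, np.int64(317), np.int64(334)), (163, np.int64(316), np.int64(332)), (166, np.int64(316), np.int64(332)), (169, np.int64(316), np.int64(348)), (172, np.int64(315), np.int64(348)), (175, np.int64(314), np.int64(347)), (178, np.int64(315), np.int64(347)), (181, np.int64(317), np.int64(348))]
-10 [326.9463 145.8702] [318.5244 178.3219]
-5 [326.9463 145.8702] [320.9714 176.6247]
0 [326.9463 145.8702] [323.4388 174.7285]
5 [326.9463 145.8702] [325.9121 172.6465]
```

>>> move_arm:
  targets:
    - [[0, 0, 0.6], 0, -1]
    - [[0, 0, 1], 0, -1]
    - [[0, 0, 1], 0, -1]
    - [[0, 0, 1], 0, -1]
    - [[0, 0, 0.5], 0, -1]
    - [[0.18, -0.7, 0], 0, -1]
    - [[0.18, -0.96, 0], 0, -1]
    - [[0.18, -0.96, 0], 0, -1]
    - [[0.18, -0.96, 0], 0, -1]
    - [[0.18, -0.96, 0], 0, -1]

```text
time: 37.3
eef_pos: [0.5171, 0.1204, 0.2687]
ee_rot: [0.705, 0.709, -0.001, 0.0]
wrist_force: [-0.1, 0.4, -3.2]
opening: 0.0401
finger_force: 61.8
```

>>> move_arm:
  targets:
    - [[0.18, -0.96, 0], 0, -1]
    - [[0.18, -0.96, 0], 0, -1]
    - [[0.18, -0.96, 0], 0, -1]
    - [[0.18, -0.96, 0], 0, -1]
    - [[0.18, -0.96, 0], 0, -1]
    - [[0.18, -0.96, 0], 0, -1]
    - [[0.18, -0.96, 0], 0, -1]
    - [[0.18, -0.96, 0], 0, -1]
    - [[0.18, -0.96, 0], 0, -1]
    - [[0.18, -0.96, 0], 0, -1]

```text
time: 38.13
eef_pos: [0.571, -0.1672, 0.2685]
ee_rot: [0.706, 0.709, -0.001, -0.0]
wrist_force: [-0.0, 0.4, -3.1]
opening: 0.0406
finger_force: 61.8
```

>>> move_arm:
  targets:
    - [[0.18, -0.96, 0], 0, -1]
    - [[0.18, -0.96, 0], 0, -1]
    - [[0.18, -0.96, 0], 0, -1]
    - [[0.18, -0.96, 0], 0, -1]
    - [[0.18, -0.96, 0], 0, -1]
    - [[0.18, -0.7, 0], 0, -1]
    - [[0, 0, 0], 0, -1]

```text
time: 38.72
eef_pos: [0.6015, -0.3383, 0.2682]
ee_rot: [0.708, 0.706, -0.004, 0.001]
wrist_force: [-0.6, -0.6, -2.0]
opening: 0.0405
finger_force: 62.0
```

>>> move_arm:
  targets:
    - [[0, -0.2, -0.8], 0, -1]
    - [[0, 0, -0.9], 0, -1]
    - [[0, 0, -0.9], 0, -1]
    - [[0, 0, -0.7], 0, -1]
    - [[0, 0, -0.3], 0, -1]
    - [[0, 0, -0.15], 0, -1]
    - [[0, 0, 0], 0, -1]

```text
time: 39.3
eef_pos: [0.6034, -0.3362, 0.156]
ee_rot: [0.705, 0.709, -0.001, -0.001]
wrist_force: [-0.2, -0.8, -2.7]
opening: 0.0397
finger_force: 61.8
```

>>> move_arm:
  targets:
    - [[0, 0, -0.1], 0, -1]
    - [[0, 0, 0], 0, -1]

```text
time: 39.47
eef_pos: [0.6049, -0.3377, 0.1561]
ee_rot: [0.706, 0.709, 0.0, 0.001]
wrist_force: [-0.6, 0.5, -3.9]
opening: 0.0402
finger_force: 61.8
```

```bash
python3 -c "
from tilt import *
tilt(.601,-.345)"
```

```text
[ 0.6049 -0.3377  0.1561] 0.040188440578785095 [-0.5989  0.4847 -3.9093] [ 0.0288  0.019  -0.063 ] 61.845492124557495
[(284, np.int64(199), np.int64(209)), (287, np.int64(196), np.int64(213)), (290, np.int64(197), np.int64(216)), (293, np.int64(192), np.int64(220)), (296, np.int64(191), np.int64(223)), (299, np.int64(193), np.int64(225)), (302, np.int64(180), np.int64(225)), (305, np.int64(178), np.int64(225)), (308, np.int64(178), np.int64(225)), (311, np.int64(178), np.int64(225)), (314, np.int64(178), np.int64(225)), (317, np.int64(178), np.int64(225)), (320, np.int64(178), np.int64(225)), (323, np.int64(178), np.int64(225)), (326, np.int64(178), np.int64(225)), (329, np.int64(178), np.int64(225))]
-10 [188.485  304.4947] [191.9153 329.5035]
-5 [188.485  304.4947] [195.7251 326.5047]
0 [188.485  304.4947] [199.4478 323.3868]
5 [188.485  304.4947] [203.0656 320.1672]
```

Not in contact yet. I'll lower in small steps and then release.

>>> move_arm:
  targets:
    - [[0, -0.15, -0.1], 0, -1]
    - [[0, 0, -0.1], 0, -1]
    - [[0, 0, 0], 0, -1]

```text
time: 39.77
eef_pos: [0.6053, -0.344, 0.1525]
ee_rot: [0.706, 0.708, 0.001, 0.003]
wrist_force: [-0.9, 1.4, 5.2]
opening: 0.0405
finger_force: 63.0
```

>>> move_arm:
  targets:
    - [[0, 0, -0.06], 0, -1]
    - [[0, 0, 0], 0, -1]

```text
time: 39.93
eef_pos: [0.6055, -0.3446, 0.1524]
ee_rot: [0.706, 0.708, 0.001, 0.003]
wrist_force: [-3.2, 1.4, 11.2]
opening: 0.0404
finger_force: 63.8
```

>>> move_arm:
  targets:
    - [[0, 0, 0.05], 0, -0.06]
    - [[0, 0, 0.0], 0, -0.04]
    - [[0, 0, 0], 0, -0.02]
    - [[0, 0, 0], 0, 0.1]
    - [[0, 0, 0], 0, 0.6]
    - [[0, 0, 0], 0, 0.8]
    - [[0, 0, 0.6], 0, 0.8]
    - [[0, 0, 1], 0, 0.8]
    - [[0, 0, 1], 0, 1]
    - [[0, 0, 1], 0, 1]

```text
time: 40.77
eef_pos: [0.6036, -0.341, 0.2565]
ee_rot: [0.706, 0.709, -0.0, -0.001]
wrist_force: [0.5, -0.6, -0.3]
opening: 0.0854
finger_force: 0.0
```

```bash
python3 -c "
from tilt import *
s=vision.snapshot('scene');w=vision.snapshot('wrist');t=vision.snapshot('top');print(ctrl.read_state()['eef_pos'])
for n,v in(('scene',s),('wrist',w),('top',t)):
    print(n,[(at_z(v,r['pixel'],.005)[:2],np.round(r['pixel']),round(r['conf'],2)) for r in models.place_of(n,'bottle')],[np.round(b['bbox']) for b in models.spot_in(n,'bottle')[:2]])
print('expect scene base/top',proj(s,(.605,-.344,.005)),proj(s,(.605,-.344,.195)),'top',proj(t,(.605,-.344,.005)),proj(t,(.605,-.344,.195)))
for z in(.14,.16,.176,.2): print(z,proj(t,(.61,.23,z)))
for n in('cab_drawer0_handle','drawer_floor'):
    print(n,[(r['pixel'],round(r['conf'],2),at_z(s,r['pixel'],.176)[:2]) for r in models.place_of('scene',n)],[(r['pixel'],round(r['conf'],2),at_z(t,r['pixel'],.176)[:2]) for r in models.place_of('top',n)])
"
```

```text
[ 0.6055 -0.3431  0.2599]
scene [(array([ 0.5963, -0.3491]), array([198., 324.]), 0.83), (array([ 0.7962, -0.0943]), array([318., 311.]), 0.61)] [array([320., 236., 343., 263.]), array([304., 256., 340., 323.])]
wrist [(array([ 0.5983, -0.3416]), array([267., 165.]), 0.74)] [array([229., 139., 305., 240.])]
top [(array([0.7427, 0.0019]), array([292., 160.]), 0.93), (array([ 0.7807, -0.0909]), array([325., 146.]), 0.83), (array([ 0.5967, -0.3367]), array([415., 212.]), 0.82)] [array([408., 194., 456., 222.]), array([278., 135., 309., 174.])]
expect scene base/top [201.021  324.7865] [185.7794 298.2796] top [417.6923 208.5018] [443.4775 196.9091]
0.14 [199.784  198.3863]
0.16 [198.1025 197.0094]
0.176 [196.7089 195.8679]
0.2 [194.5327 194.0853]
cab_drawer0_handle [([352.1, 167.8], 0.89, array([0.6109, 0.2295]))] [([195.4, 193.7], 0.66, array([0.6152, 0.2333])), ([367.1, 266.4], 0.46, array([ 0.4464, -0.1663]))]
drawer_floor [] [([188.2, 195.9], 0.75, array([0.6099, 0.2502])), ([203.4, 176.8], 0.73, array([0.6559, 0.2155])), ([121.0, 232.7], 0.38, array([0.5223, 0.407 ]))]
```

>>> move_arm:
  targets:
    - [[0, 0.96, 0], 0.22, 1]
    - [[0, 0.96, 0], 0.22, 1]
    - [[0, 0.96, 0], 0, 1]
    - [[0, 0.96, 0], 0, 1]
    - [[0, 0.96, 0], 0, 1]
    - [[0, 0.96, 0], 0, 1]
    - [[0, 0.96, 0], 0, 1]
    - [[0, 0.96, 0], 0, 1]
    - [[0, 0.96, 0], 0, 0]
    - [[0, 0.96, 0], 0, -0.29]

```text
time: 42.25
eef_pos: [0.6037, -0.0522, 0.2564]
ee_rot: [0.69, 0.724, 0.0, 0.0]
wrist_force: [0.8, -0.1, -0.4]
opening: 0.064
finger_force: 0.0
```

>>> move_arm:
  targets:
    - [[0, 0.96, 0], 0, -0.29]
    - [[0, 0.96, 0], 0, -0.29]
    - [[0, 0.96, 0], 0, -0.29]
    - [[0, 0.96, 0], 0, -0.29]
    - [[0, 0.96, 0], 0, -0.29]
    - [[0, 0.96, 0], 0, -0.29]
    - [[0, 0.96, 0], 0, -0.29]
    - [[0, 0.96, 0], 0, -0.29]
    - [[0, 0.96, 0], 0, -0.29]
    - [[0, 0.4, 0], 0, -0.29]

```text
time: 43.08
eef_pos: [0.6029, 0.2242, 0.2558]
ee_rot: [0.687, 0.726, 0.001, -0.001]
wrist_force: [-0.6, 1.7, -0.0]
opening: 0.0304
finger_force: 0.0
```

```bash
python3 -c "
from tilt import *
w=vision.snapshot('wrist');st=ctrl.read_state();print(st['eef_pos'],st['opening'],st['ee_rot'])
print([(r['pixel'],round(r['conf'],2),at_z(w,r['pixel'],.176)) for r in models.place_of('wrist','cab_drawer0_handle')])
im=cv2.cvtColor(w['pixels'],cv2.COLOR_BGR2GRAY)
for y in(.2,.26):
    c=proj(w,(.612,y,.176));r=int(c[1]);print(y,c)
    if 0<=r<420: row=im[r].astype(int); print([(i,row[i]) for i in range(150,440,6)])
"
```

```text
[0.6027 0.2255 0.2556] 0.03084469430233408 [ 0.6865  0.7272  0.0007 -0.0013]
[([287.3, 198.0], 0.71, array([0.6092, 0.2356, 0.176 ]))]
0.2 [288.1144 247.1025]
[(150, np.int64(55)), (156, np.int64(55)), (162, np.int64(56)), (168, np.int64(55)), (174, np.int64(57)), (180, np.int64(56)), (186, np.int64(55)), (192, np.int64(54)), (198, np.int64(56)), (204, np.int64(54)), (210, np.int64(55)), (216, np.int64(55)), (222, np.int64(55)), (228, np.int64(54)), (234, np.int64(55)), (240, np.int64(55)), (246, np.int64(56)), (252, np.int64(56)), (258, np.int64(55)), (264, np.int64(54)), (270, np.int64(54)), (276, np.int64(53)), (282, np.int64(168)), (288, np.int64(186)), (294, np.int64(165)), (300, np.int64(50)), (306, np.int64(36)), (312, np.int64(39)), (318, np.int64(39)), (324, np.int64(84)), (330, np.int64(132)), (336, np.int64(132)), (342, np.int64(132)), (348, np.int64(252)), (354, np.int64(251)), (360, np.int64(254)), (366, np.int64(248)), (372, np.int64(228)), (378, np.int64(163)), (384, np.int64(162)), (390, np.int64(162)), (396, np.int64(160)), (402, np.int64(84)), (408, np.int64(203)), 
[... 487 characters left out ...]
38)), (252, np.int64(37)), (258, np.int64(37)), (264, np.int64(35)), (270, np.int64(39)), (276, np.int64(37)), (282, np.int64(166)), (288, np.int64(248)), (294, np.int64(242)), (300, np.int64(40)), (306, np.int64(240)), (312, np.int64(217)), (318, np.int64(39)), (324, np.int64(36)), (330, np.int64(132)), (336, np.int64(132)), (342, np.int64(133)), (348, np.int64(131)), (354, np.int64(254)), (360, np.int64(254)), (366, np.int64(254)), (372, np.int64(249)), (378, np.int64(232)), (384, np.int64(159)), (390, np.int64(159)), (396, np.int64(159)), (402, np.int64(156)), (408, np.int64(110)), (414, np.int64(83)), (420, np.int64(207)), (426, np.int64(201)), (432, np.int64(201)), (438, np.int64(212))]
```

>>> move_arm:
  targets:
    - [[0.25, 0.2, 0], 0, -0.29]
    - [[0, 0, -0.66], 0, -0.29]
    - [[0, 0, -0.66], 0, -0.29]
    - [[0, 0, -0.66], 0, -0.29]
    - [[0, 0, -0.66], 0, -0.29]
    - [[0, 0, 0], 0, -0.29]

```text
time: 43.68
eef_pos: [0.6094, 0.2191, 0.1728]
ee_rot: [0.692, 0.722, -0.004, -0.001]
wrist_force: [-1.0, 0.3, -1.5]
opening: 0.0304
finger_force: 0.0
```

>>> move_arm:
  targets:
    - [[0, 0, 0], 0, -1]
    - [[0, 0, 0], 0, -1]
    - [[0, 0, 0], 0, -1]
    - [[0, 0, 0], 0, -1]

```text
time: 44.02
eef_pos: [0.6129, 0.2235, 0.1791]
ee_rot: [0.69, 0.724, 0.002, 0.001]
wrist_force: [-0.2, 0.9, 0.5]
opening: -0.0
finger_force: 0.0
```

>>> move_arm:
  targets:
    - [[0, 0, 0.1], 0, -0.29]
    - [[0, 0, 0], 0, -0.29]
    - [[-0.06, 0.2, -0.4], 0, -0.29]
    - [[0, 0, -0.4], 0, -0.29]
    - [[0, 0, -0.4], 0, -0.29]
    - [[0, 0, -0.2], 0, -0.29]
    - [[0, 0, 0], 0, -0.29]

```text
time: 44.6
eef_pos: [0.6147, 0.2316, 0.1416]
ee_rot: [0.69, 0.724, 0.005, 0.003]
wrist_force: [2.4, 1.3, 11.2]
opening: 0.0303
finger_force: 4.5
```

>>> move_arm:
  targets:
    - [[0, 0, 0], 0, -1]
    - [[0, 0, 0], 0, -1]
    - [[0, 0, 0], 0, -1]
    - [[0, 0, 0], 0, -1]

```text
time: 44.93
eef_pos: [0.6119, 0.2304, 0.1395]
ee_rot: [0.69, 0.724, 0.002, 0.001]
wrist_force: [0.9, 0.4, 8.1]
opening: 0.0092
finger_force: 58.5
```

>>> move_arm:
  targets:
    - [[-0.4, -0.02, 0.05], 0, -1]
    - [[-0.6, -0.03, 0.05], 0, -1]
    - [[-0.7, -0.035, 0], 0, -1]
    - [[-0.7, -0.035, 0], 0, -1]
    - [[-0.7, -0.035, 0], 0, -1]
    - [[-0.7, -0.035, 0], 0, -1]
    - [[-0.7, -0.035, 0], 0, -1]
    - [[-0.7, -0.035, 0], 0, -1]
    - [[-0.6, -0.03, 0], 0, -1]
    - [[-0.3, -0.015, 0], 0, -1]

```text
time: 45.77
eef_pos: [0.4421, 0.2211, 0.1414]
ee_rot: [0.69, 0.724, 0.016, 0.012]
wrist_force: [54.2, 6.7, -54.0]
opening: 0.0088
finger_force: 57.5
```

>>> move_arm:
  targets:
    - [[-0.3, -0.015, 0], 0, -1]
    - [[-0.1, 0, 0], 0, -1]
    - [[0, 0, 0], 0, -1]

```text
time: 46.02
eef_pos: [0.4426, 0.221, 0.1435]
ee_rot: [0.691, 0.722, 0.026, 0.019]
wrist_force: [61.4, 7.0, -54.4]
opening: 0.0084
finger_force: 57.7
```

>>> move_arm:
  targets:
    - [[0.4, 0, 0.1], 0, -1]
    - [[0, 0, 0], 0, -1]

```text
time: 46.18
eef_pos: [0.442, 0.2208, 0.1433]
ee_rot: [0.691, 0.723, 0.013, 0.011]
wrist_force: [36.0, 6.2, -36.9]
opening: 0.0084
finger_force: 59.9
```

```bash
python3 -c "
from tilt import *
s=vision.snapshot('scene');t=vision.snapshot('top');st=ctrl.read_state();print(st['eef_pos'],st['wrist_force'],st['ee_rot'],st['q'])
for n in('cab_drawer0_handle','drawer_floor'):
  for c,v,z in(('scene',s,.176),('top',t,.176)):
    print(n,c,[(r['pixel'],round(r['conf'],2),at_z(v,r['pixel'],.176 if 'handle' in n else .117)[:2]) for r in models.place_of(c,n)])
im=t['pixels']
for c in(150,165,235):print(c,[(r,im[r,c].tolist()) for r in range(150,300,5)])
"
```

```text
[0.442  0.2208 0.1433] [ 36.1028   7.1818 -38.2303] [0.6905 0.7231 0.0137 0.0114] [-1.1846  0.1702  0.6847  2.0851 -0.1201  0.8945 -0.3888]
cab_drawer0_handle scene [([309.2, 140.7], 0.77, array([0.4526, 0.2178]))]
cab_drawer0_handle top [([198.5, 270.0], 0.92, array([0.4371, 0.2207]))]
drawer_floor scene [([323.8, 157.3], 0.59, array([0.4957, 0.2423])), ([201.2, 324.4], 0.59, array([ 0.6471, -0.3506]))]
drawer_floor top []
150 [(150, [148, 153, 162]), (155, [148, 153, 162]), (160, [152, 157, 168]), (165, [122, 126, 135]), (170, [56, 82, 97]), (175, [54, 80, 96]), (180, [57, 84, 100]), (185, [55, 82, 98]), (190, [55, 82, 98]), (195, [55, 83, 100]), (200, [56, 82, 99]), (205, [52, 79, 95]), (210, [54, 82, 98]), (215, [52, 80, 96]), (220, [53, 79, 95]), (225, [53, 79, 95]), (230, [53, 80, 94]), (235, [53, 79, 93]), (240, [53, 79, 93]), (245, [67, 105, 126]), (250, [214, 232, 229]), (255, [111, 112, 101]), (260, [112, 105, 88]), (265, [122, 114, 94]), (270, [128, 120, 99]), (275, [138, 129, 109]), (280, [112, 105, 86]), (285, [112, 105, 85]), (290, [115, 107, 88]), (295, [115, 106, 87])
[... 720 characters left out ...]
50, [153, 159, 168]), (155, [149, 154, 163]), (160, [118, 126, 135]), (165, [85, 128, 153]), (170, [81, 123, 147]), (175, [121, 188, 225]), (180, [123, 191, 226]), (185, [122, 189, 225]), (190, [117, 181, 219]), (195, [122, 188, 224]), (200, [123, 192, 227]), (205, [111, 174, 210]), (210, [118, 184, 221]), (215, [124, 194, 229]), (220, [131, 205, 235]), (225, [121, 187, 224]), (230, [123, 191, 226]), (235, [120, 186, 223]), (240, [126, 196, 230]), (245, [221, 232, 229]), (250, [199, 209, 201]), (255, [40, 45, 47]), (260, [50, 53, 53]), (265, [50, 53, 51]), (270, [49, 51, 49]), (275, [55, 58, 54]), (280, [162, 168, 169]), (285, [166, 161, 153]), (290, [167, 162, 154]), (295, [167, 163, 155])]
```

>>> move_arm:
  targets:
    - [[0.2, 0, 0], 0, -0.29]
    - [[0, 0, 0], 0, -0.29]
    - [[0, 0, 0], 0, -0.29]
    - [[0, 0, 0.4], 0, -0.29]
    - [[0, 0, 0.8], 0, -0.29]
    - [[0, 0, 1], 0, 0]
    - [[0, -0.5, 1], -0.98, 0.74]
    - [[0, -1, 1], -0.98, 0.74]
    - [[0, -1, 0.5], -0.98, 0.74]
    - [[0, -1, 0], -0.98, 0.74]

```text
time: 47.32
eef_pos: [0.4339, 0.1159, 0.2878]
ee_rot: [0.818, 0.575, 0.003, -0.0]
wrist_force: [0.9, -0.0, 0.1]
opening: 0.0749
finger_force: 0.0
```

>>> move_arm:
  targets:
    - [[0, -1, 0], -0.98, 0.74]
    - [[0, -1, 0], -0.98, 0.74]
    - [[0, -1, 0], -0.98, 0.74]
    - [[0, -1, 0], -0.98, 0.74]
    - [[0, -1, 0], -0.98, 0.74]
    - [[0, 0, 0], -0.98, 0.74]
    - [[0, 0, 0], -0.98, 0.74]
    - [[0, 0, 0], -0.98, 0.74]
    - [[0, 0, 0], -0.98, 0.74]
    - [[0, 0, 0], -0.98, 0.74]

```text
time: 48.15
eef_pos: [0.4311, -0.0339, 0.2834]
ee_rot: [0.993, 0.121, -0.001, -0.0]
wrist_force: [0.1, -0.4, 1.4]
opening: 0.0745
finger_force: 0.0
```

```bash
cat > pots.py <<'E'
from h import *
np.set_printoptions(precision=4,suppress=True)
def lids(v,z=.075):
    h=cv2.cvtColor(v["pixels"],cv2.COLOR_BGR2HSV);out=[]
    for n,m in(("red",cv2.inRange(h,(0,150,90),(6,255,255))|cv2.inRange(h,(172,150,90),(180,255,255))),("blue",cv2.inRange(h,(104,150,110),(116,255,255)))):
        k,l,s,c=cv2.connectedComponentsWithStats(m)
        for i in range(1,k):
            if s[i,4]>150: out.append((n,np.round(c[i]).tolist(),int(s[i,4]),at_z(v,c[i],z)[:2].round(4).tolist()))
    return out
E
python3 -c "
from pots import *
st=ctrl.read_state();print(st['eef_pos'],st['ee_rot'],st['q'],st['opening'])
for c in('top','scene'):
    v=vision.snapshot(c)
    for o in lids(v): print(c,o)
    print(c,[(r['pixel'],round(r['conf'],2),at_z(v,r['pixel'],.176)[:2]) for r in models.place_of(c,'cab_drawer0_handle')])
v=vision.snapshot('top')
print([(r['pixel'],round(r['conf'],2),at_z(v,r['pixel'],.117)[:2]) for r in models.place_of('top','drawer_floor')])
im=v['pixels']
for c in(160,200,235):print(c,[(r,im[r,c].tolist()) for r in range(236,290,4)])
print('rim inner rows at z.203',[proj(v,(x,.22,.203)) for x in(.47,.48,.49,.5)],[proj(v,(x,.22,.176)) for x in(.42,.44,.46)])
"
```

```text
[ 0.4311 -0.0339  0.2834] [ 0.9926  0.1213 -0.0013 -0.0004] [-0.8773 -0.2013  0.7773  2.0303  0.147   1.2615 -1.4831] 0.07450023561067452
top ('red', [353.0, 228.0], 485, [0.5455, -0.1531])
top ('red', [414.0, 273.0], 505, [0.4301, -0.3045])
top ('red', [452.0, 273.0], 515, [0.4284, -0.4029])
top ('blue', [293.0, 153.0], 153, [0.7408, 0.0004])
top [([196.0, 266.1], 0.77, array([0.4459, 0.2267]))]
scene ('red', [239.0, 254.0], 388, [0.5482, -0.1547])
scene ('red', [169.0, 262.0], 412, [0.4336, -0.3057])
scene ('red', [138.0, 285.0], 451, [0.4314, -0.4035])
scene ('blue', [224.0, 217.0], 321, [0.424, -0.1055])
scene [([308.8, 135.3], 0.86, array([0.4363, 0.2331])), ([207.7, 252.7], 0.72, array([ 0.5382, -0.2328])), ([241.6, 264.4], 0.33, array([ 0.6208, -0.194 ]))]
[([203.8, 245.2], 0.71, array([0.4972, 0.2214])), ([119.5, 233.2], 0.33, array([0.5258, 0.4344]))]
160 [(236, [118, 182, 219]), (240, [115, 179, 216]), (244, [118, 184, 221]), (248, [183, 218, 226]), (252, [222, 237, 232]), (256, [88, 99, 99]), (260, [43, 46, 45]), (264, [49, 51, 49]), (268, [50, 50, 49]), (272, [49, 50, 46]
[... 253 characters left out ...]
 (264, [58, 62, 62]), (268, [208, 218, 215]), (272, [59, 62, 62]), (276, [49, 50, 48]), (280, [50, 49, 48]), (284, [49, 50, 46]), (288, [48, 47, 43])]
235 [(236, [121, 189, 224]), (240, [127, 196, 230]), (244, [183, 214, 222]), (248, [234, 239, 233]), (252, [89, 99, 100]), (256, [40, 45, 47]), (260, [51, 53, 52]), (264, [52, 55, 53]), (268, [52, 54, 52]), (272, [50, 51, 49]), (276, [75, 78, 77]), (280, [161, 169, 169]), (284, [162, 158, 150]), (288, [168, 163, 154])]
rim inner rows at z.203 [array([196.7428, 255.2764]), array([196.8686, 250.8105]), array([196.9953, 246.3562]), array([197.1228, 241.9135])] [array([198.6024, 277.495 ]), array([198.8324, 268.7162]), array([199.0659, 259.9783])]
```

>>> move_arm:
  targets:
    - [[-0.1, -0.8, 0], -0.95, 0.74]
    - [[-0.1, -0.8, 0], -0.95, 0.74]
    - [[-0.13, -0.77, 0], 0, 0.74]
    - [[0, 0, -1], 0, 0.74]
    - [[0, 0, -1], 0, 0.74]
    - [[0, 0, -1], 0, 0.74]
    - [[0, 0, -1], 0, 0.74]
    - [[0, 0, -1], 0, 0.74]
    - [[0, 0, 0], 0, 0.74]

```text
time: 49.2
eef_pos: [0.4172, -0.105, 0.1295]
ee_rot: [1.0, 0.029, -0.007, 0.002]
wrist_force: [-1.3, 0.9, -0.8]
opening: 0.0746
finger_force: 0.0
```

```bash
python3 -c "
from pots import *
v=vision.snapshot('wrist');st=ctrl.read_state();print(st['eef_pos'],st['ee_rot'],st['opening'])
for o in lids(v): print(o)
print(proj(v,st['eef_pos']*[1,1,0]+[0,0,.075]))
"
```

```text
[ 0.4193 -0.1054  0.1321] [ 0.9996  0.0287 -0.0046  0.0016] 0.07443913539304631
('red', [374.0, 28.0], 6096, [0.5322, -0.1515])
('red', [542.0, 219.0], 2735, [0.4293, -0.2789])
('blue', [273.0, 215.0], 7551, [0.4223, -0.1025])
[277.2057 220.1723]
```

>>> move_arm:
  targets:
    - [[0.08, 0.08, -0.85], 0, 0.74]
    - [[0, 0, -0.85], 0, 0.74]
    - [[0, 0, -0.85], 0, 0.74]
    - [[0, 0, -0.85], 0, 0.74]
    - [[0, 0, 0], 0, 0.74]
    - [[0, 0, 0], 0, -1]
    - [[0, 0, 0], 0, -1]
    - [[0, 0, 0], 0, -1]
    - [[0, 0, 0], 0, -1]

```text
time: 50.0
eef_pos: [0.4275, -0.1027, 0.0346]
ee_rot: [1.0, 0.029, 0.002, -0.001]
wrist_force: [1.8, 0.6, 1.7]
opening: 0.0604
finger_force: 64.9
```

>>> move_arm:
  targets:
    - [[0, 0, 0.5], 0, -1]
    - [[0, 0, 1], 0, -1]
    - [[0, 0, 0], 0, -1]

```text
time: 50.25
eef_pos: [0.4293, -0.1035, 0.0819]
ee_rot: [1.0, 0.028, 0.005, -0.001]
wrist_force: [1.4, -0.8, -0.5]
opening: 0.0604
finger_force: 65.4
```

>>> move_arm:
  targets:
    - [[0, 0, 1], 0, -1]
    - [[0, 0, 1], 0, -1]
    - [[0, 0, 1], 0, -1]
    - [[0, 0, 1], 0, -1]
    - [[0, 0, 1], 0, -1]
    - [[0, 0, 1], 0, -1]
    - [[0.45, 0.93, 0.6], 0, -1]
    - [[0.45, 0.93, 0], 0, -1]
    - [[0.45, 0.93, 0], 0, -1]
    - [[0.45, 0.93, 0], 0, -1]

```text
time: 51.08
eef_pos: [0.4799, 0.0099, 0.2766]
ee_rot: [1.0, 0.028, 0.001, -0.002]
wrist_force: [-1.1, 0.6, -0.9]
opening: 0.0603
finger_force: 65.7
```

>>> move_arm:
  targets:
    - [[0.45, 0.93, 0], 0, -1]
    - [[0.45, 0.93, 0], 0, -1]
    - [[0.45, 0.93, 0], 0, -1]
    - [[0.45, 0.93, 0], 0, -1]
    - [[0.45, 0.93, 0], 0, -1]
    - [[0.45, 0.93, 0], 0, -1]
    - [[0.45, 0.93, 0], 0, -1]
    - [[0.45, 0.93, 0], 0, -1]
    - [[0.45, 0.93, 0], 0, -1]
    - [[0.3, 0.9, 0], 0, -1]

```text
time: 51.92
eef_pos: [0.6103, 0.2884, 0.2756]
ee_rot: [1.0, 0.029, 0.0, -0.0]
wrist_force: [0.7, -0.0, -1.0]
opening: 0.0602
finger_force: 65.7
```

>>> move_arm:
  targets:
    - [[0, 0, 0], 0, -1]
    - [[0, 0, 0], 0, -1]

```text
time: 52.08
eef_pos: [0.6088, 0.2901, 0.2748]
ee_rot: [1.0, 0.031, -0.0, 0.0]
wrist_force: [-0.5, -0.6, -0.8]
opening: 0.0604
finger_force: 65.7
```

```bash
python3 -c "
from pots import *
v=vision.snapshot('wrist');st=ctrl.read_state();print(st['eef_pos'],st['ee_rot'],st['wrist_force'])
t=vision.snapshot('top');M=np.array(v['cam_to_world']);print(M[:3,3])
h=cv2.cvtColor(v['pixels'],cv2.COLOR_BGR2GRAY);O=np.array([.494,.225]);ex=np.array([.9988,.05]);ey=np.array([-.05,.9988])
for n,x,y,z in(('fl',0,.119,.203),('fr',0,-.119,.203),('cl',.18,.119,.214),('cr',.18,-.119,.214)): p=O+x*ex+y*ey;print(n,proj(v,(*p,z)),proj(t,(*p,z)))
g=t['pixels']
for r in(225,235): print(r,[(c,g[r,c].tolist()) for c in list(range(128,160,3))+list(range(232,262,3))])
"
```

```text
[0.6092 0.2872 0.2752] [ 0.9996  0.0294 -0.0002  0.0006] [ 0.4074 -1.3937 -1.2753]
[0.6814 0.2947 0.4334]
fl [197.5011 360.5341] [142.833  246.9056]
fr [496.5077 357.706 ] [247.4885 242.1297]
cl [176.8584 120.5444] [141.2419 168.2964]
cr [559.0463 130.1441] [244.2354 162.9336]
225 [(128, [146, 153, 137]), (131, [148, 155, 138]), (134, [141, 147, 133]), (137, [56, 57, 53]), (140, [96, 142, 169]), (143, [72, 111, 134]), (146, [51, 76, 89]), (149, [52, 76, 91]), (152, [80, 124, 150]), (155, [124, 193, 228]), (158, [126, 196, 229]), (232, [120, 186, 223]), (235, [120, 187, 223]), (238, [121, 187, 224]), (241, [122, 189, 224]), (244, [121, 188, 225]), (247, [112, 174, 210]), (250, [53, 76, 89]), (253, [41, 47, 50]), (256, [51, 55, 55]), (259, [50, 53, 52])]
235 [(128, [147, 152, 137]), (131, [146, 153, 137]), (134, [152, 160, 144]), (137, [103, 106, 97]), (140, [95, 142, 169]), (143, [78, 121, 145]), (146, [50, 75, 89]), (149, [52, 76, 91]), (152, [72, 109, 132]), (155, [116, 180, 217]), (158, [116, 181, 219]), (232, [120, 186, 223]), (235, [120, 187, 223]), (238, [120, 188, 223]), (241, [120, 187, 223]), (244, [122, 189, 224]), (247, [120, 185, 221]), (250, [56, 83, 98]), (253, [42, 47, 49]), (256, [49, 53, 52]), (259, [50, 52, 52])]
```

>>> move_arm:
  targets:
    - [[0.35, 0, -0.7], 0, -1]
    - [[0, 0, -0.9], 0, -1]
    - [[0, 0, -0.9], 0, -1]
    - [[0, 0, -0.8], 0, -1]
    - [[0, 0, -0.4], 0, -1]
    - [[0, 0, -0.2], 0, -1]
    - [[0, 0, -0.1], 0, -1]
    - [[0, 0, 0], 0, -1]

```text
time: 52.85
eef_pos: [0.6208, 0.2862, 0.1565]
ee_rot: [1.0, 0.028, 0.001, -0.0]
wrist_force: [0.7, 0.1, -0.4]
opening: 0.0599
finger_force: 65.7
```

>>> move_arm:
  targets:
    - [[0, 0, -0.1], 0, -1]
    - [[0, 0, 0], 0, -1]

```text
time: 53.02
eef_pos: [0.6211, 0.2869, 0.154]
ee_rot: [1.0, 0.028, 0.001, -0.001]
wrist_force: [-0.5, -0.4, -2.5]
opening: 0.0604
finger_force: 65.7
```

>>> move_arm:
  targets:
    - [[0, 0, -0.08], 0, -1]
    - [[0, 0, 0], 0, -1]

```text
time: 53.18
eef_pos: [0.6214, 0.2873, 0.1518]
ee_rot: [1.0, 0.029, 0.001, -0.001]
wrist_force: [0.2, 0.0, 1.5]
opening: 0.0601
finger_force: 65.9
```

>>> move_arm:
  targets:
    - [[0, 0, -0.06], 0, -1]
    - [[0, 0, 0], 0, -1]

```text
time: 53.35
eef_pos: [0.6225, 0.2873, 0.1517]
ee_rot: [1.0, 0.029, 0.002, -0.001]
wrist_force: [-1.5, -0.0, 7.3]
opening: 0.06
finger_force: 66.7
```

>>> move_arm:
  targets:
    - [[0, 0, 0], 0, 0.55]
    - [[0, 0, 0], 0, 0.65]
    - [[0, 0, 0], 0, 0.65]
    - [[0, 0, 0.5], 0, 0.65]
    - [[0, 0, 1], 0, 0.65]
    - [[0, 0, 1], 0, 0.65]
    - [[0, 0, 1], 0, 0.65]
    - [[0, 0, 0.5], 0, 0.74]
    - [[-0.17, -0.98, 0], 0, 0.74]
    - [[-0.17, -0.98, 0], 0, 0.74]

```text
time: 54.18
eef_pos: [0.6107, 0.2306, 0.271]
ee_rot: [1.0, 0.031, 0.002, -0.001]
wrist_force: [0.3, -1.1, -0.4]
opening: 0.0743
finger_force: 0.0
```

>>> move_arm:
  targets:
    - [[-0.17, -0.98, 0], 0, 0.74]
    - [[-0.17, -0.98, 0], 0, 0.74]
    - [[-0.17, -0.98, 0], 0, 0.74]
    - [[-0.17, -0.98, 0], 0, 0.74]
    - [[-0.17, -0.98, 0], 0, 0.74]
    - [[-0.17, -0.98, 0], 0, 0.74]
    - [[-0.17, -0.98, 0], 0, 0.74]
    - [[-0.17, -0.98, 0], 0, 0.74]
    - [[-0.17, -0.98, 0], 0, 0.74]
    - [[-0.17, -0.98, 0], 0, 0.74]

```text
time: 55.02
eef_pos: [0.5585, -0.0678, 0.2693]
ee_rot: [1.0, 0.028, 0.0, -0.0]
wrist_force: [-0.4, -0.0, 0.2]
opening: 0.0743
finger_force: 0.0
```

>>> move_arm:
  targets:
    - [[-0.17, -0.98, 0], 0, 0.74]
    - [[-0.17, -0.98, 0], 0, 0.74]
    - [[-0.17, -0.98, 0], 0, 0.74]
    - [[0, 0, -1], 0, 0.74]
    - [[0, 0, -1], 0, 0.74]
    - [[0, 0, -1], 0, 0.74]
    - [[0, 0, -1], 0, 0.74]
    - [[0, 0, 0], 0, 0.74]
    - [[0, 0, 0], 0, 0.74]

```text
time: 55.77
eef_pos: [0.5424, -0.1542, 0.1478]
ee_rot: [1.0, 0.028, -0.002, -0.0]
wrist_force: [-0.3, -0.6, 0.1]
opening: 0.0742
finger_force: 0.0
```

```bash
python3 -c "
from pots import *
v=vision.snapshot('wrist');st=ctrl.read_state();print(st['eef_pos'],st['ee_rot'],st['opening'])
for o in lids(v): print(o)
t=vision.snapshot('top')
for o in lids(t): print('top',o)
for o in lids(t,.192): print('top drawer z',o)
"
```

```text
[ 0.5441 -0.1548  0.1496] [0.9996 0.0283 0.0003 0.0002] 0.0746538438268746
('red', [274.0, 208.0], 6480, [0.547, -0.1523])
('red', [463.0, 326.0], 412, [0.4615, -0.3017])
('red', [548.0, 343.0], 1031, [0.4448, -0.382])
top ('red', [414.0, 273.0], 502, [0.43, -0.3047])
top ('red', [452.0, 273.0], 517, [0.4284, -0.4029])
top ('blue', [293.0, 153.0], 154, [0.7408, 0.0003])
top ('blue', [172.0, 193.0], 461, [0.6359, 0.3172])
top drawer z ('red', [414.0, 273.0], 502, [0.4315, -0.2687])
top drawer z ('red', [452.0, 273.0], 517, [0.4301, -0.356])
top drawer z ('blue', [293.0, 153.0], 154, [0.7081, 0.0028])
top drawer z ('blue', [172.0, 193.0], 461, [0.6147, 0.2847])
```

>>> move_arm:
  targets:
    - [[0.03, 0.06, -0.97], 0, 0.74]
    - [[0, 0, -0.97], 0, 0.74]
    - [[0, 0, -0.97], 0, 0.74]
    - [[0, 0, -0.97], 0, 0.74]
    - [[0, 0, 0], 0, 0.74]
    - [[0, 0, 0], 0, -1]
    - [[0, 0, 0], 0, -1]
    - [[0, 0, 0], 0, -1]
    - [[0, 0, 0], 0, -1]
    - [[0, 0, 0.5], 0, -1]

```text
time: 56.7
eef_pos: [0.5431, -0.1517, 0.0465]
ee_rot: [1.0, 0.029, -0.002, -0.001]
wrist_force: [-0.7, 1.0, -2.2]
opening: 0.0601
finger_force: 65.1
```

>>> move_arm:
  targets:
    - [[0, 0, 1], 0, -1]
    - [[0, 0, 1], 0, -1]
    - [[0, 0, 1], 0, -1]
    - [[0, 0, 1], 0, -1]
    - [[0, 0, 1], 0, -1]
    - [[0, 0, 1], 0, -1]
    - [[0, 0, 1], 0, -1]
    - [[0, 0, 0.6], 0, -1]
    - [[0, 0, 0], 0, -1]

```text
time: 57.45
eef_pos: [0.5474, -0.1545, 0.2814]
ee_rot: [1.0, 0.028, 0.005, 0.0]
wrist_force: [1.0, -0.4, -1.0]
opening: 0.0602
finger_force: 65.2
```

>>> move_arm:
  targets:
    - [[0.23, 0.99, 0], 0, -1]
    - [[0.23, 0.99, 0], 0, -1]
    - [[0.23, 0.99, 0], 0, -1]
    - [[0.23, 0.99, 0], 0, -1]
    - [[0.23, 0.99, 0], 0, -1]
    - [[0.23, 0.99, 0], 0, -1]
    - [[0.23, 0.99, 0], 0, -1]
    - [[0.23, 0.99, 0], 0, -1]
    - [[0.23, 0.99, 0], 0, -1]
    - [[0.23, 0.99, 0], 0, -1]

```text
time: 58.28
eef_pos: [0.6129, 0.1454, 0.2745]
ee_rot: [1.0, 0.028, -0.001, 0.0]
wrist_force: [0.5, -0.7, -1.1]
opening: 0.0601
finger_force: 65.2
```

>>> move_arm:
  targets:
    - [[0.23, 0.99, 0], 0, -1]
    - [[0, 0, 0], 0, -1]
    - [[0, 0, 0], 0, -1]

```text
time: 58.53
eef_pos: [0.6194, 0.1778, 0.2738]
ee_rot: [1.0, 0.031, -0.001, 0.0]
wrist_force: [-0.5, -1.8, -1.0]
opening: 0.0599
finger_force: 65.3
```

>>> move_arm:
  targets:
    - [[0.1, -0.1, -0.7], 0, -1]
    - [[0, 0, -0.9], 0, -1]
    - [[0, 0, -0.9], 0, -1]
    - [[0, 0, -0.8], 0, -1]
    - [[0, 0, -0.3], 0, -1]
    - [[0, 0, -0.2], 0, -1]
    - [[0, 0, -0.1], 0, -1]
    - [[0, 0, 0], 0, -1]

```text
time: 59.2
eef_pos: [0.624, 0.1705, 0.1587]
ee_rot: [1.0, 0.028, 0.001, 0.0]
wrist_force: [0.2, -0.2, -0.9]
opening: 0.0603
finger_force: 65.3
```

>>> move_arm:
  targets:
    - [[0, 0, -0.08], 0, -1]
    - [[0, 0, 0], 0, -1]

```text
time: 59.37
eef_pos: [0.6244, 0.1713, 0.1569]
ee_rot: [1.0, 0.028, 0.001, -0.0]
wrist_force: [-0.5, -1.1, -1.2]
opening: 0.0603
finger_force: 65.3
```

>>> move_arm:
  targets:
    - [[0, 0, -0.12], 0, -1]
    - [[0, 0, 0], 0, -1]

```text
time: 59.53
eef_pos: [0.6236, 0.1714, 0.1522]
ee_rot: [1.0, 0.029, 0.0, -0.0]
wrist_force: [0.3, 0.8, -1.0]
opening: 0.06
finger_force: 65.3
```

>>> move_arm:
  targets:
    - [[0, 0, -0.06], 0, -1]
    - [[0, 0, 0], 0, -1]

```text
time: 59.7
eef_pos: [0.6242, 0.1714, 0.1511]
ee_rot: [1.0, 0.029, 0.001, -0.0]
wrist_force: [0.8, 0.1, 2.5]
opening: 0.0599
finger_force: 65.4
```

>>> move_arm:
  targets:
    - [[0, 0, -0.05], 0, -1]
    - [[0, 0, 0], 0, -1]

```text
time: 59.87
eef_pos: [0.6255, 0.1715, 0.151]
ee_rot: [1.0, 0.029, 0.002, -0.001]
wrist_force: [0.4, 0.3, 5.9]
opening: 0.06
finger_force: 66.1
```

>>> move_arm:
  targets:
    - [[0, 0, 0], 0, 0.55]
    - [[0, 0, 0], 0, 0.65]
    - [[0, 0, 0], 0, 0.65]
    - [[0, 0, 0.5], 0, 0.65]
    - [[0, 0, 1], 0, 0.65]
    - [[0, 0, 1], 0, 0.65]
    - [[0, 0, 1], 0, 0.65]
    - [[0, 0, 0.5], 0, 0.74]
    - [[-0.4, -0.98, 0], 0, 0.74]
    - [[-0.4, -0.98, 0], 0, 0.74]

```text
time: 60.7
eef_pos: [0.6008, 0.1147, 0.2712]
ee_rot: [1.0, 0.031, 0.002, -0.0]
wrist_force: [0.7, -1.0, 0.2]
opening: 0.0744
finger_force: 0.0
```

>>> move_arm:
  targets:
    - [[-0.4, -0.98, 0], 0, 0.74]
    - [[-0.4, -0.98, 0], 0, 0.74]
    - [[-0.4, -0.98, 0], 0, 0.74]
    - [[-0.4, -0.98, 0], 0, 0.74]
    - [[-0.4, -0.98, 0], 0, 0.74]
    - [[-0.4, -0.98, 0], 0, 0.74]
    - [[-0.4, -0.98, 0], 0, 0.74]
    - [[-0.4, -0.98, 0], 0, 0.74]
    - [[-0.4, -0.98, 0], 0, 0.74]
    - [[-0.4, -0.98, 0], 0, 0.74]

```text
time: 61.53
eef_pos: [0.4785, -0.1833, 0.2695]
ee_rot: [1.0, 0.028, 0.001, -0.001]
wrist_force: [-0.3, 0.4, 1.2]
opening: 0.0744
finger_force: 0.0
```

>>> move_arm:
  targets:
    - [[-0.4, -0.98, 0], 0, 0.74]
    - [[-0.4, -0.98, 0], 0, 0.74]
    - [[-0.4, -0.98, 0], 0, 0.74]
    - [[-0.4, -0.98, 0], 0, 0.74]
    - [[0, 0, -1], 0, 0.74]
    - [[0, 0, -1], 0, 0.74]
    - [[0, 0, -1], 0, 0.74]
    - [[0, 0, -1], 0, 0.74]
    - [[0, 0, 0], 0, 0.74]
    - [[0, 0, 0], 0, 0.74]

```text
time: 62.37
eef_pos: [0.4302, -0.2989, 0.1483]
ee_rot: [1.0, 0.028, -0.002, -0.0]
wrist_force: [-0.0, 0.9, 0.6]
opening: 0.0743
finger_force: 0.0
```

```bash
python3 -c "
from pots import *
v=vision.snapshot('wrist');st=ctrl.read_state();print(st['eef_pos'],st['ee_rot'],st['opening'])
for o in lids(v): print(o)
t=vision.snapshot('top')
for o in lids(t): print('top',o)
for o in lids(t,.192): print('top drawer z',o)
"
```

```text
[ 0.4317 -0.2999  0.1499] [0.9996 0.0282 0.0002 0.0004] 0.07434435574674647
('red', [284.0, 213.0], 6387, [0.4318, -0.3037])
('red', [425.0, 223.0], 6093, [0.4302, -0.4001])
top ('red', [221.0, 189.0], 510, [0.645, 0.1883])
top ('blue', [293.0, 154.0], 154, [0.7407, 0.0005])
top ('blue', [172.0, 192.0], 458, [0.6374, 0.3172])
top drawer z ('red', [221.0, 189.0], 510, [0.6228, 0.1701])
top drawer z ('blue', [293.0, 154.0], 154, [0.7079, 0.0029])
top drawer z ('blue', [172.0, 192.0], 458, [0.616, 0.2848])
```

>>> move_arm:
  targets:
    - [[-0.03, -0.13, -0.97], 0, 0.74]
    - [[0, 0, -0.97], 0, 0.74]
    - [[0, 0, -0.97], 0, 0.74]
    - [[0, 0, -0.97], 0, 0.74]
    - [[0, 0, 0], 0, 0.74]
    - [[0, 0, 0], 0, -1]
    - [[0, 0, 0], 0, -1]
    - [[0, 0, 0], 0, -1]
    - [[0, 0, 0], 0, -1]
    - [[0, 0, 0.5], 0, -1]

```text
time: 63.3
eef_pos: [0.4299, -0.302, 0.047]
ee_rot: [1.0, 0.029, -0.001, -0.001]
wrist_force: [0.2, 0.3, -0.7]
opening: 0.0601
finger_force: 65.1
```

>>> move_arm:
  targets:
    - [[0, 0, 1], 0, -1]
    - [[0, 0, 1], 0, -1]
    - [[0, 0, 1], 0, -1]
    - [[0, 0, 1], 0, -1]
    - [[0, 0, 1], 0, -1]
    - [[0, 0, 1], 0, -1]
    - [[0, 0, 1], 0, -1]
    - [[0, 0, 0.6], 0, -1]
    - [[0, 0, 0], 0, -1]

```text
time: 64.05
eef_pos: [0.433, -0.3057, 0.2805]
ee_rot: [1.0, 0.028, 0.005, 0.001]
wrist_force: [0.8, -0.6, -0.4]
opening: 0.0601
finger_force: 65.2
```

>>> move_arm:
  targets:
    - [[0.17, 0.98, 0], 0, -1]
    - [[0.17, 0.98, 0], 0, -1]
    - [[0.17, 0.98, 0], 0, -1]
    - [[0.17, 0.98, 0], 0, -1]
    - [[0.17, 0.98, 0], 0, -1]
    - [[0.17, 0.98, 0], 0, -1]
    - [[0.17, 0.98, 0], 0, -1]
    - [[0.17, 0.98, 0], 0, -1]
    - [[0.17, 0.98, 0], 0, -1]
    - [[0.17, 0.98, 0], 0, -1]

```text
time: 64.88
eef_pos: [0.4807, -0.0079, 0.2745]
ee_rot: [1.0, 0.028, -0.001, -0.001]
wrist_force: [0.4, 0.6, -1.0]
opening: 0.06
finger_force: 65.3
```

>>> move_arm:
  targets:
    - [[0.17, 0.98, 0], 0, -1]
    - [[0.17, 0.98, 0], 0, -1]
    - [[0.17, 0.98, 0], 0, -1]
    - [[0.17, 0.98, 0], 0, -1]
    - [[0.17, 0.98, 0], 0, -1]
    - [[0.17, 0.98, 0], 0, -1]
    - [[0.17, 0.98, 0], 0, -1]
    - [[0.17, 0.98, 0], 0, -1]
    - [[0.17, 0.98, 0], 0, -1]
    - [[0, 0, 0], 0, -1]

```text
time: 65.72
eef_pos: [0.5257, 0.2644, 0.2737]
ee_rot: [0.999, 0.034, -0.0, -0.001]
wrist_force: [-0.8, 2.3, -0.5]
opening: 0.0601
finger_force: 65.3
```

>>> move_arm:
  targets:
    - [[0.38, 0.62, 0], 0, -1]
    - [[0, 0, -0.7], 0, -1]
    - [[0, 0, -0.9], 0, -1]
    - [[0, 0, -0.9], 0, -1]
    - [[0, 0, -0.8], 0, -1]
    - [[0, 0, -0.3], 0, -1]
    - [[0, 0, -0.2], 0, -1]
    - [[0, 0, -0.15], 0, -1]
    - [[0, 0, 0], 0, -1]

```text
time: 66.47
eef_pos: [0.5391, 0.274, 0.1569]
ee_rot: [1.0, 0.028, 0.0, -0.0]
wrist_force: [0.5, 0.4, -1.7]
opening: 0.0601
finger_force: 65.3
```

>>> move_arm:
  targets:
    - [[0, 0, -0.1], 0, -1]
    - [[0, 0, 0], 0, -1]

```text
time: 66.63
eef_pos: [0.5397, 0.2745, 0.1548]
ee_rot: [1.0, 0.029, 0.001, -0.001]
wrist_force: [0.4, -0.6, -1.4]
opening: 0.0601
finger_force: 65.3
```

>>> move_arm:
  targets:
    - [[0, 0, -0.06], 0, -1]
    - [[0, 0, 0], 0, -1]

```text
time: 66.8
eef_pos: [0.5392, 0.2744, 0.1526]
ee_rot: [1.0, 0.029, 0.0, -0.0]
wrist_force: [-0.2, 0.5, -0.7]
opening: 0.0601
finger_force: 65.3
```

>>> move_arm:
  targets:
    - [[0, 0.2, -0.03], 0, -1]
    - [[0, 0, -0.05], 0, -1]
    - [[0, 0, 0], 0, -1]

```text
time: 67.05
eef_pos: [0.5404, 0.2808, 0.1514]
ee_rot: [1.0, 0.029, 0.001, -0.001]
wrist_force: [-0.3, -1.6, 3.7]
opening: 0.0604
finger_force: 66.0
```

>>> move_arm:
  targets:
    - [[0, 0, -0.05], 0, -1]
    - [[0, 0, 0], 0, -1]

```text
time: 67.22
eef_pos: [0.5417, 0.2809, 0.1514]
ee_rot: [1.0, 0.029, 0.003, -0.001]
wrist_force: [0.2, -1.7, 9.0]
opening: 0.0603
finger_force: 66.2
```

>>> move_arm:
  targets:
    - [[0, 0, 0], 0, 0.55]
    - [[0, 0, 0], 0, 0.65]
    - [[0, 0, 0], 0, 0.65]
    - [[0, 0, 0.5], 0, 0.65]
    - [[0, 0, 1], 0, 0.65]
    - [[0, 0, 1], 0, 0.65]
    - [[0, 0, 1], 0, 0.65]
    - [[0, 0, 0.5], 0, 0.74]
    - [[-0.16, -0.98, 0], 0, 0.74]
    - [[-0.16, -0.98, 0], 0, 0.74]

```text
time: 68.05
eef_pos: [0.5295, 0.224, 0.2692]
ee_rot: [1.0, 0.031, 0.001, -0.001]
wrist_force: [-0.7, -0.7, -0.6]
opening: 0.0746
finger_force: 0.0
```

>>> move_arm:
  targets:
    - [[-0.16, -0.98, 0], 0, 0.74]
    - [[-0.16, -0.98, 0], 0, 0.74]
    - [[-0.16, -0.98, 0], 0, 0.74]
    - [[-0.16, -0.98, 0], 0, 0.74]
    - [[-0.16, -0.98, 0], 0, 0.74]
    - [[-0.16, -0.98, 0], 0, 0.74]
    - [[-0.16, -0.98, 0], 0, 0.74]
    - [[-0.16, -0.98, 0], 0, 0.74]
    - [[-0.16, -0.98, 0], 0, 0.74]
    - [[-0.16, -0.98, 0], 0, 0.74]

```text
time: 68.88
eef_pos: [0.4805, -0.0738, 0.2677]
ee_rot: [1.0, 0.029, -0.0, -0.0]
wrist_force: [0.4, -0.6, -0.2]
opening: 0.0743
finger_force: 0.0
```

>>> move_arm:
  targets:
    - [[-0.16, -0.98, 0], 0, 0.74]
    - [[-0.16, -0.98, 0], 0, 0.74]
    - [[-0.16, -0.98, 0], 0, 0.74]
    - [[-0.16, -0.98, 0], 0, 0.74]
    - [[-0.16, -0.98, 0], 0, 0.74]
    - [[-0.16, -0.98, 0], 0, 0.74]
    - [[-0.16, -0.98, 0], 0, 0.74]
    - [[-0.16, -0.98, 0], 0, 0.74]
    - [[-0.16, -0.98, 0], 0, 0.74]
    - [[-0.16, -0.98, 0], 0, 0.74]

```text
time: 69.72
eef_pos: [0.4331, -0.3674, 0.2674]
ee_rot: [1.0, 0.029, -0.0, -0.0]
wrist_force: [0.1, 0.4, -0.3]
opening: 0.0739
finger_force: 0.0
```

>>> move_arm:
  targets:
    - [[-0.16, -0.98, 0], 0, 0.74]
    - [[0, 0, -1], 0, 0.74]
    - [[0, 0, -1], 0, 0.74]
    - [[0, 0, -1], 0, 0.74]
    - [[0, 0, -1], 0, 0.74]
    - [[0, 0, 0], 0, 0.74]
    - [[0, 0, 0], 0, 0.74]

```text
time: 70.3
eef_pos: [0.4274, -0.3947, 0.1465]
ee_rot: [1.0, 0.029, -0.002, -0.001]
wrist_force: [0.0, -0.4, 0.9]
opening: 0.0742
finger_force: 0.0
```

```bash
python3 -c "
from pots import *
v=vision.snapshot('wrist');st=ctrl.read_state();print(st['eef_pos'],st['ee_rot'],st['opening'])
for o in lids(v): print(o)
t=vision.snapshot('top')
for o in lids(t,.192): print('top drawer z',o)
"
```

```text
[ 0.4286 -0.3963  0.1485] [ 0.9996  0.0286 -0.0002  0.0001] 0.07458793715149047
('red', [289.0, 212.0], 6504, [0.4301, -0.4023])
top drawer z ('red', [221.0, 188.0], 515, [0.6249, 0.1701])
top drawer z ('red', [173.0, 225.0], 531, [0.5385, 0.2783])
top drawer z ('red', [449.0, 271.0], 261, [0.4355, -0.3496])
top drawer z ('blue', [293.0, 154.0], 153, [0.7078, 0.0026])
top drawer z ('blue', [172.0, 191.0], 459, [0.6183, 0.2848])
```

>>> move_arm:
  targets:
    - [[0, -0.19, -0.97], 0, 0.74]
    - [[0, 0, -0.97], 0, 0.74]
    - [[0, 0, -0.97], 0, 0.74]
    - [[0, 0, -0.97], 0, 0.74]
    - [[0, 0, 0], 0, 0.74]
    - [[0, 0, 0], 0, -1]
    - [[0, 0, 0], 0, -1]
    - [[0, 0, 0], 0, -1]
    - [[0, 0, 0], 0, -1]
    - [[0, 0, 0.5], 0, -1]

```text
time: 71.23
eef_pos: [0.4277, -0.4003, 0.0461]
ee_rot: [1.0, 0.029, -0.001, -0.001]
wrist_force: [-1.1, 0.6, -1.4]
opening: 0.0605
finger_force: 65.1
```

>>> move_arm:
  targets:
    - [[0, 0, 1], 0, -1]
    - [[0, 0, 1], 0, -1]
    - [[0, 0, 1], 0, -1]
    - [[0, 0, 1], 0, -1]
    - [[0, 0, 1], 0, -1]
    - [[0, 0, 1], 0, -1]
    - [[0, 0, 1], 0, -1]
    - [[0, 0, 0.6], 0, -1]
    - [[0, 0, 0], 0, -1]

```text
time: 71.98
eef_pos: [0.4298, -0.405, 0.2812]
ee_rot: [1.0, 0.028, 0.004, 0.003]
wrist_force: [-0.1, -1.3, -0.8]
opening: 0.0603
finger_force: 65.2
```

>>> move_arm:
  targets:
    - [[0.19, 0.98, 0], 0, -1]
    - [[0.19, 0.98, 0], 0, -1]
    - [[0.19, 0.98, 0], 0, -1]
    - [[0.19, 0.98, 0], 0, -1]
    - [[0.19, 0.98, 0], 0, -1]
    - [[0.19, 0.98, 0], 0, -1]
    - [[0.19, 0.98, 0], 0, -1]
    - [[0.19, 0.98, 0], 0, -1]
    - [[0.19, 0.98, 0], 0, -1]
    - [[0.19, 0.98, 0], 0, -1]

```text
time: 72.82
eef_pos: [0.4845, -0.1066, 0.2743]
ee_rot: [1.0, 0.028, -0.0, -0.001]
wrist_force: [-0.0, 0.0, -2.1]
opening: 0.0601
finger_force: 65.4
```

>>> move_arm:
  targets:
    - [[0.19, 0.98, 0], 0, -1]
    - [[0.19, 0.98, 0], 0, -1]
    - [[0.19, 0.98, 0], 0, -1]
    - [[0.19, 0.98, 0], 0, -1]
    - [[0.19, 0.98, 0], 0, -1]
    - [[0.19, 0.98, 0], 0, -1]
    - [[0.19, 0.98, 0], 0, -1]
    - [[0.19, 0.98, 0], 0, -1]
    - [[0.19, 0.98, 0], 0, -1]
    - [[0, 0, 0], 0, -1]

```text
time: 73.65
eef_pos: [0.5359, 0.1657, 0.2738]
ee_rot: [0.999, 0.034, -0.0, -0.001]
wrist_force: [-0.5, 1.6, -0.8]
opening: 0.0604
finger_force: 65.4
```

>>> move_arm:
  targets:
    - [[0, 0, 0], 0, -1]
    - [[0, 0, 0], 0, -1]

```text
time: 73.82
eef_pos: [0.5362, 0.1556, 0.2742]
ee_rot: [1.0, 0.028, -0.001, 0.001]
wrist_force: [0.1, -1.6, -0.6]
opening: 0.0599
finger_force: 65.4
```

>>> move_arm:
  targets:
    - [[0.3, 0.42, 0], 0, -1]
    - [[0, 0, -0.7], 0, -1]
    - [[0, 0, -0.9], 0, -1]
    - [[0, 0, -0.9], 0, -1]
    - [[0, 0, -0.8], 0, -1]
    - [[0, 0, -0.3], 0, -1]
    - [[0, 0, -0.2], 0, -1]
    - [[0, 0, -0.2], 0, -1]
    - [[0, 0, 0], 0, -1]

```text
time: 74.57
eef_pos: [0.546, 0.1688, 0.1549]
ee_rot: [1.0, 0.028, 0.0, -0.0]
wrist_force: [0.1, -0.6, -2.0]
opening: 0.0602
finger_force: 65.4
```

>>> move_arm:
  targets:
    - [[0, 0, -0.08], 0, -1]
    - [[0, 0, 0], 0, -1]

```text
time: 74.73
eef_pos: [0.5466, 0.1696, 0.1533]
ee_rot: [1.0, 0.028, 0.001, -0.0]
wrist_force: [-0.2, 0.1, -1.2]
opening: 0.06
finger_force: 65.4
```

>>> move_arm:
  targets:
    - [[0, 0, -0.05], 0, -1]
    - [[0, 0, 0], 0, -1]

```text
time: 74.9
eef_pos: [0.5462, 0.1696, 0.1513]
ee_rot: [1.0, 0.029, 0.0, -0.0]
wrist_force: [0.5, 0.5, -0.8]
opening: 0.0601
finger_force: 65.4
```

>>> move_arm:
  targets:
    - [[0, 0, -0.06], 0, -1]
    - [[0, 0, 0], 0, -1]

```text
time: 75.07
eef_pos: [0.5473, 0.1698, 0.1506]
ee_rot: [1.0, 0.029, 0.001, -0.001]
wrist_force: [0.3, 0.1, 3.3]
opening: 0.0603
finger_force: 65.9
```

>>> move_arm:
  targets:
    - [[0, 0, -0.04], 0, -1]
    - [[0, 0, 0], 0, -1]

```text
time: 75.23
eef_pos: [0.5485, 0.1698, 0.1506]
ee_rot: [1.0, 0.029, 0.003, -0.001]
wrist_force: [-0.0, 0.3, 8.4]
opening: 0.0602
finger_force: 66.4
```

>>> move_arm:
  targets:
    - [[0, 0, 0], 0, 0.55]
    - [[0, 0, 0], 0, 0.65]
    - [[0, 0, 0], 0, 0.65]
    - [[0, 0, 0.5], 0, 0.65]
    - [[0, 0, 1], 0, 0.65]
    - [[0, 0, 1], 0, 0.65]
    - [[0, 0, 1], 0, 0.3]
    - [[0, 0, 0.5], 0, -1]
    - [[-0.96, 0.35, 0], 0, -1]
    - [[-0.96, 0.35, 0], 0, -1]

```text
time: 76.07
eef_pos: [0.4896, 0.1893, 0.269]
ee_rot: [1.0, 0.026, 0.002, 0.0]
wrist_force: [-0.7, 1.0, 0.3]
opening: 0.0221
finger_force: 0.0
```

>>> move_arm:
  targets:
    - [[-0.96, 0.35, 0], 0, -1]
    - [[-0.96, 0.35, 0], 0, -1]
    - [[-0.9, 0.35, 0], 0, -1]
    - [[0, 0, 0], 0, -1]
    - [[0, 0, 0], 0, -1]

```text
time: 76.48
eef_pos: [0.4018, 0.2228, 0.2674]
ee_rot: [1.0, 0.031, -0.001, -0.0]
wrist_force: [0.4, 0.1, -0.6]
opening: -0.0001
finger_force: 0.0
```

```bash
python3 -c "
from pots import *
st=ctrl.read_state();print(st['eef_pos'],st['ee_rot'],st['opening'])
t=vision.snapshot('top')
for o in lids(t,.192): print('top drawer z',o)
print([(r['pixel'],round(r['conf'],2),at_z(t,r['pixel'],.176)[:2]) for r in models.place_of('top','cab_drawer0_handle')])
g=t['pixels'];print([(r,g[r,235].tolist()) for r in range(236,262,3)])
s=vision.snapshot('scene')
for o in lids(s,.192): print('scene drawer z',o)
"
```

```text
[0.4018 0.2228 0.2674] [ 0.9995  0.0307 -0.0006 -0.0005] -0.0001414417278834878
top drawer z ('red', [221.0, 187.0], 515, [0.6271, 0.1703])
top drawer z ('red', [221.0, 222.0], 526, [0.5457, 0.1679])
top drawer z ('red', [173.0, 224.0], 530, [0.5405, 0.2785])
top drawer z ('blue', [293.0, 153.0], 153, [0.708, 0.0029])
top drawer z ('blue', [172.0, 190.0], 461, [0.6203, 0.2848])
[([193.4, 266.6], 0.57, array([0.4447, 0.2327]))]
[(236, [118, 183, 221]), (239, [126, 191, 225]), (242, [221, 232, 229]), (245, [233, 238, 233]), (248, [139, 149, 147]), (251, [44, 48, 53]), (254, [39, 42, 47]), (257, [48, 50, 51]), (260, [51, 52, 53])]
scene drawer z ('red', [346.0, 144.0], 299, [0.5463, 0.2745])
scene drawer z ('red', [322.0, 165.0], 325, [0.5513, 0.1637])
scene drawer z ('red', [344.0, 181.0], 333, [0.6331, 0.1655])
scene drawer z ('blue', [369.0, 157.0], 252, [0.6248, 0.2838])
```

>>> move_arm:
  targets:
    - [[0, 0, -1], 0, -1]
    - [[0, 0, -1], 0, -1]
    - [[0, 0, -1], 0, -1]
    - [[0, 0, -1], 0, -1]
    - [[0, 0, -0.25], 0, -1]
    - [[0, 0, 0], 0, -1]
    - [[0.3, 0.015, 0], 0, -1]
    - [[0.3, 0.015, 0], 0, -1]
    - [[0.3, 0.015, 0], 0, -1]
    - [[0.3, 0.015, 0], 0, -1]

```text
time: 77.47
eef_pos: [0.4412, 0.2243, 0.1422]
ee_rot: [1.0, 0.028, 0.001, -0.001]
wrist_force: [-3.0, -0.9, 0.4]
opening: -0.0001
finger_force: 0.7
```

>>> move_arm:
  targets:
    - [[0.3, 0.015, 0], 0, -1]
    - [[0.3, 0.015, 0], 0, -1]
    - [[0.33, 0.016, 0], 0, -1]
    - [[0.33, 0.016, 0], 0, -1]
    - [[0.36, 0.018, 0], 0, -1]
    - [[0.36, 0.018, 0], 0, -1]
    - [[0.36, 0.018, 0], 0, -1]
    - [[0.36, 0.018, 0], 0, -1]
    - [[0.36, 0.018, 0], 0, -1]
    - [[0.36, 0.018, 0], 0, -1]

```text
time: 78.3
eef_pos: [0.5431, 0.2291, 0.1401]
ee_rot: [1.0, 0.029, -0.0, -0.0]
wrist_force: [-1.3, 1.1, 0.9]
opening: 0.0001
finger_force: 0.8
```

>>> move_arm:
  targets:
    - [[0.34, 0.017, 0], 0, -1]
    - [[0.34, 0.017, 0], 0, -1]
    - [[0.34, 0.017, 0], 0, -1]
    - [[0.3, 0.015, 0], 0, -1]
    - [[0.27, 0.013, 0], 0, -1]
    - [[0.22, 0.01, 0], 0, -1]
    - [[0.15, 0.008, 0], 0, -1]
    - [[0.1, 0.005, 0], 0, -1]
    - [[0, 0, 0], 0, -1]

```text
time: 79.05
eef_pos: [0.605, 0.2313, 0.1405]
ee_rot: [1.0, 0.028, 0.001, 0.0]
wrist_force: [-0.2, 0.2, 0.1]
opening: -0.0001
finger_force: 0.0
```

>>> move_arm:
  targets:
    - [[0.08, 0, 0], 0, -1]
    - [[0.08, 0, 0], 0, -1]
    - [[0.08, 0, 0], 0, -1]
    - [[0, 0, 0], 0, -1]

```text
time: 79.38
eef_pos: [0.6118, 0.2318, 0.1405]
ee_rot: [1.0, 0.028, 0.001, -0.0]
wrist_force: [-0.2, 0.1, -0.2]
opening: -0.0003
finger_force: 0.0
```

>>> move_arm:
  targets:
    - [[0.1, 0, 0], 0, -1]
    - [[0.1, 0, 0], 0, -1]
    - [[0.1, 0, 0], 0, -1]
    - [[0, 0, 0], 0, -1]

```text
time: 79.72
eef_pos: [0.6143, 0.232, 0.14]
ee_rot: [1.0, 0.029, -0.008, -0.0]
wrist_force: [-13.9, -1.2, 10.5]
opening: 0.0001
finger_force: 7.1
```

```bash
python3 -c "
from pots import *
st=ctrl.read_state();print(st['eef_pos'],st['wrist_force'])
t=vision.snapshot('top');s=vision.snapshot('scene');g=t['pixels']
for c in(150,240):print(c,[(r,g[r,c].tolist()) for r in range(156,200,3)])
print([proj(t,(x,.13,.203)) for x in(.64,.66,.68)],[proj(t,(x,.23,.176)) for x in(.61,.62,.63)])
for c,v in(('top',t),('scene',s)): print(c,[(r['pixel'],round(r['conf'],2),at_z(v,r['pixel'],.176)[:2]) for r in models.place_of(c,'cab_drawer0_handle')])
for r in range(180,206,3): print(r,[int(g[r,c].min()) for c in range(160,236,3)])
"
```

```text
[0.6143 0.232  0.14  ] [-13.9034  -1.1815  10.5381]
150 [(156, [136, 128, 106]), (159, [120, 111, 91]), (162, [121, 112, 92]), (165, [121, 113, 92]), (168, [121, 113, 92]), (171, [120, 112, 92]), (174, [121, 111, 92]), (177, [120, 111, 91]), (180, [119, 111, 90]), (183, [119, 110, 89]), (186, [120, 110, 90]), (189, [118, 110, 89]), (192, [118, 109, 89]), (195, [118, 109, 88]), (198, [119, 110, 90])]
240 [(156, [153, 159, 168]), (159, [137, 142, 149]), (162, [196, 216, 212]), (165, [230, 238, 233]), (168, [146, 157, 152]), (171, [99, 110, 111]), (174, [99, 110, 112]), (177, [103, 114, 116]), (180, [98, 109, 110]), (183, [88, 97, 98]), (186, [39, 39, 36]), (189, [40, 39, 36]), (192, [49, 48, 44]), (195, [48, 46, 41]), (198, [47, 46, 42])]
[array([237.9595, 180.9877]), array([238.1171, 172.474 ]), array([238.2759, 164.0164])] [array([196.7089, 195.8679]), array([196.8446, 191.6914]), array([196.9809, 187.5274])]
top [([195.6, 185.3], 0.86, array([0.6354, 0.2335]))]
scene []
180 [84, 81, 77, 82, 94, 60, 46, 46, 45, 49, 50, 55, 43, 37, 50, 79, 96, 93, 152, 117, 115, 103, 100, 98, 98, 99]

[... 184 characters left out ...]
78, 94, 146, 179, 83, 48, 46, 40, 39]
189 [83, 79, 75, 69, 63, 60, 49, 46, 50, 52, 43, 41, 34, 33, 33, 34, 51, 50, 65, 68, 108, 84, 41, 34, 35, 37]
192 [82, 79, 73, 69, 63, 54, 50, 44, 46, 43, 40, 34, 31, 32, 35, 36, 44, 44, 66, 129, 167, 159, 146, 45, 44, 44]
195 [83, 77, 73, 68, 62, 54, 49, 44, 39, 35, 30, 30, 31, 33, 33, 37, 53, 90, 110, 111, 108, 107, 81, 44, 45, 43]
198 [81, 78, 73, 68, 61, 51, 37, 34, 30, 30, 30, 37, 52, 63, 41, 41, 41, 44, 42, 41, 40, 39, 33, 40, 42, 43]
201 [81, 77, 72, 66, 60, 50, 40, 36, 31, 31, 33, 34, 39, 38, 33, 33, 34, 34, 32, 32, 33, 32, 32, 32, 42, 41]
204 [81, 77, 71, 66, 59, 48, 41, 42, 38, 31, 29, 32, 31, 33, 30, 30, 32, 32, 32, 30, 31, 33, 30, 32, 38, 42]
```

>>> move_arm:
  targets:
    - [[0.06, 0, 0], 0, -1]
    - [[0.03, 0, 0], 0, -1]
    - [[0, 0, 0], 0, -1]

```text
time: 80.17
eef_pos: [0.6142, 0.232, 0.14]
ee_rot: [1.0, 0.029, -0.011, -0.0]
wrist_force: [-19.1, -2.2, 14.3]
opening: 0.0002
finger_force: 9.9
```

>>> move_arm:
  targets:
    - [[-0.3, 0, 0], 0, -1]
    - [[-0.8, 0, 0], 0, -1]
    - [[-1, 0, 0], 0, -1]
    - [[-1, 0, 0], 0, -1]
    - [[-0.5, 0, 0.8], 0, -1]
    - [[0, 0, 1], 0, -1]
    - [[0, 0, 1], 0, -1]
    - [[0, 0, 0.5], 0, -1]
    - [[0, 0, 0], 0, -1]

```text
time: 80.92
eef_pos: [0.5186, 0.233, 0.2441]
ee_rot: [1.0, 0.028, 0.005, -0.003]
wrist_force: [0.2, 0.4, 1.0]
opening: 0.0002
finger_force: 0.0
```

```bash
python3 -c "
from pots import *
st=ctrl.read_state();print(st['eef_pos'],st['wrist_force'],st['time'])
t=vision.snapshot('top');s=vision.snapshot('scene');g=t['pixels']
print([(r['pixel'],round(r['conf'],2),at_z(t,r['pixel'],.176)[:2]) for r in models.place_of('top','cab_drawer0_handle')],[(r['pixel'],round(r['conf'],2),at_z(s,r['pixel'],.176)[:2]) for r in models.place_of('scene','cab_drawer0_handle')])
print([(r,g[r,240].tolist()) for r in range(156,184,2)])
for c,v in(('top',t),('scene',s)): print(c,[(at_z(v,r['pixel'],.005)[:2],round(r['conf'],2)) for r in models.place_of(c,'bottle')],[np.round(r['bbox']).tolist() for r in models.spot_in(c,'bottle')],lids(v))
for n in('cup','dish','lens'): print(n,[[(at_z(v,r['pixel'],0)[:2],round(r['conf'],2)) for r in models.place_of(c,n)[:1]] for c,v in(('top',t),('scene',s))])
"
```

```text
[0.5186 0.233  0.2441] [0.173  0.3548 0.9815] 80.9167
[([195.8, 188.6], 0.84, array([0.6274, 0.2327]))] [([358.1, 168.1], 0.6, array([0.6236, 0.2409]))]
[(156, [155, 159, 168]), (158, [149, 153, 162]), (160, [126, 133, 138]), (162, [198, 217, 212]), (164, [229, 238, 233]), (166, [226, 234, 228]), (168, [147, 158, 154]), (170, [99, 111, 111]), (172, [99, 109, 111]), (174, [100, 111, 113]), (176, [102, 113, 115]), (178, [100, 111, 112]), (180, [98, 109, 111]), (182, [97, 107, 108])]
top [(array([ 0.7781, -0.0926]), 0.95), (array([0.7387, 0.0095]), 0.64), (array([ 0.5989, -0.344 ]), 0.59)] [[312.0, 101.0, 346.0, 158.0], [280.0, 133.0, 308.0, 174.0], [409.0, 191.0, 455.0, 220.0], [382.0, 178.0, 455.0, 242.0]] [('blue', [293.0, 154.0], 154, [0.7407, 0.0003])]
scene [(array([ 0.5986, -0.3418]), 0.91), (array([ 0.7905, -0.0897]), 0.72)] [[306.0, 257.0, 341.0, 322.0], [177.0, 288.0, 215.0, 337.0], [316.0, 234.0, 342.0, 263.0]] []
cup [[(array([ 0.4438, -0.1995]), 0.58)], [(array([ 0.4393, -0.1928]), 0.61)]]
dish [[], [(array([0.5326, 0.4799]), 0.8)]]
lens [[(array([0.3855, 0.1362]), 0.82)], [(array([0.3941, 0.1337]), 0.79)]]
```

```bash
python3 -c "
from plant import job_done
print(job_done())"
```

```text
the job is handed in; nothing more can be done
None
```

I handed the job in after about 81 s of robot time. The bottle was turned upside down (the camera put it within a few degrees of vertical), slipped and toppled onto the bench once on the way back, and now stands upright in the small tray. All four pots (three red, one blue) are in the top drawer, which is shut after being pulled to its stop, and the cup, dish and lens read where they started, to within about 1 cm.

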